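# Pin the tube carrier onto the rotator shaft

### The job

Lock the tube carrier on the bench rotator: push the carrier along its square shaft fully home, push the linchpin that waits in the pin stand all the way through the shaft's cross hole until its head sits on the shaft, and then swing its ring over the free end of the shaft until it lies home round the shaft. Let go, and leave the other things on the bench where they stand.

Things in the scene. Friction and masses are not known exactly. Their poses are not given: they have to be found in the camera images.
- rotator: bench rotator, fixed: white drive housing (150 x 112, 208 mm high) on the left, a level square shaft 140 mm above the bench pointing right, a tube carrier on it. Origin: on the bench under the middle of the shaft's cross hole. Own +y runs along the shaft to the housing, whose face is at y = +122 mm; own z is up
- spindle: the rotator's square steel shaft, 24 x 24 mm. Origin: on its axis, mid cross hole. Own -y runs to its free end, 15 mm from the origin. Own z is the axis of the cross hole (round, 12 mm, right through), pointing out of the mouth where the pin enters and leaning 0.42 to 0.72 rad from vertical towards the robot. The gear motor holds it: use it as it stands
- hole_mouth (a point): centre of the cross hole's upper mouth, on the flat of the shaft, 12 mm from the axis; same axes as spindle
- ring_seat (a point): point where the ring's centre lies when the ring is swung home round the shaft (spindle y = -9.5 mm, z = -3 mm); same axes as spindle
- carrier (a joint): how far the tube carrier stands out from home, towards the shaft's free end (m): 0 fully home, 0.027 farthest. Disc 151 mm across, 8 mm thick, with a round hub 44 mm across on the free-end side. Home: hub's end face at rotator y = +12 mm, clear of the hole, disc's outer face at y = +67 mm. Slides with 4 N of friction
- linchpin: steel linchpin, 100 mm long, 0.1 to 0.17 kg, upright in the pin stand. Origin: centre of its head's underside. Shank 10 mm thick along own -z, tip at z = -46 mm, tapered over the last 10 mm. Head: collar 18 x 18 mm, z = 0 to 6; flat grip tab z = 14 to 54 mm, 12 mm thick along own x, 26 mm wide along own y. Ring hinged on its -y side
- ring_center (a point): middle of the pin's steel ring (50 mm across at the wire's middle, wire 4 mm thick)
- ring_far (a point): point of the ring's wire opposite its hinge, 50 mm from the hinge. Here sits a flat thumb tab in the ring's plane, 26 mm wide and 3 mm thick, reaching from 46 to 66 mm from the hinge, to push the ring by
- ring (a joint): swing of the ring (rad) about a hinge along the pin's own x at y = -9.5, z = 10 mm of the pin: 0 home, ring hanging along the shank; 1.57 sticking out square to the pin towards its own -y; 1.85 farthest. Stiff (0.02 N m), stays where it is left
- pin_stand: black drilled block 72 x 72 mm on an 84 x 84 mm foot, 52 mm high, fixed to the bench; 12 mm hole at its middle. Origin under its middle at bench height
- tip_box: pipette tip box, 90 x 122 x 79 mm, a bystander; origin under its middle
- tape_roll: roll of tape, 96 mm across, 25 mm high, a bystander; origin under its middle
- timer: bench timer, 58 x 62 x 21 mm, a bystander; origin under its middle
- bottle_100: screw-cap bottle, 56 mm across, 106 mm high, a bystander; origin under its middle
- beaker_100: small beaker, 56 mm across, 68 mm high, a bystander; origin under its middle
- tube_rack: open tube rack, 198 x 90 x 54 mm, a bystander; origin under its middle
- pin_tip (a point): tip of the linchpin's shank, 46 mm below the underside of its head

How it is judged:
By the outcome, as a careful person would: the job done as asked, in the order asked, and still so for the second after the job is handed in, with the robot touching nothing.
It also fails if it takes over 61 s, if anything falls off the work surface, if the arm or the gripper's body presses on something with over 40 N, if the wrist force passes 120 N, or if a joint passes its speed limit or range.

### The arm

A 6-joint arm with a two-finger parallel gripper is mounted at the origin on a cart in front of the work surface, level with it; the furniture and walls round the work are solid. World frame = base frame: x ahead of the robot, y to its left, z up, the work surface at z = 0. Lengths are in mm, angles in rad, forces in N, time in s.
With the tool pointing down it reaches from about 400 to 925 mm from the base axis. Payload 12.5 kg.
Tool frame: the origin (TCP) lies at the centre of the arm's flange, where the gripper is bolted on; the fingertips stand 190 mm ahead of it and the grasp point (between the pads) lies 171 mm ahead of it; z points along the fingers, y is the direction in which the jaws open and shut (so a half turn about z gives the same grasp; the last joint's range is limited). The gripper opens to 95 mm and grips with 3 to 60 N. Pads are 20 mm wide; open, the fingers measure 119 mm over their backs; the gripper's body (75 mm by 180 mm) begins 59 mm behind the grasp point.
Start: joints at [-1.367, 0.491, 1.559, -0, 1.092, -0.106], TCP at [190.562, -595.24, 404.761] pointing down, gripper open.
Joint ranges: [-3.1, 3.1], [-0.84, 2.19], [0.05, 2.79], [-1.13, 4.28], [0.06, 2.93], [-2.69, 2.69]. Speed limits (rad/s): [2.22, 2.22, 2.79, 3.14, 3.14, 3.14].

### API

Orientations are given as [roll, pitch, yaw] about the fixed x, y, z axes, in that order (R = Rz(yaw) Ry(pitch) Rx(roll)).
In Python, from cell import env gives the robot as it stands.
- The arm moves only by the shell command python3 -m pendant 'ROWS'. ROWS is JSON, a list of rows, each an object of numbers: "x", "y", "z": the shift along the tool's x, y, z in units of 150 mm (1.0 is 150 mm); "rx", "ry", "rz": the turn, a rotation vector about the tool's x, y, z in units of 45 degrees (1.0 is 45 degrees); "jaw": the opening, from 0 (shut) to 1 (fully open). In form: [{"x": .., "y": .., "z": .., "rx": .., "ry": .., "rz": .., "jaw": ..}, ...]. A call has 1 to 10 rows; each row is the pose to reach, as a shift and turn from the pose commanded when the call began, along the tool's axes at that moment; what a row does not reach only later rows make up. A row lasts 1/8 s, in which the tool goes at most 62.5 mm and 10.7 degrees, less where a joint would pass 70% of its speed; a pose out of reach is approached as far as the arm can. A call with a number of a shift or a turn outside -1 to 1 is refused whole. A call with a gripper value outside its range is refused whole. The fingers move at their own pace and stop on an object; the grip force is fixed at half the most. Time passes only in rows, so rows that repeat a pose let the fingers close. It gives the time, the measured TCP pose, the force and the opening at its end, in the units of the state.
- env.state(): the state, without advancing time (a new reading comes with each control period).
- env.read_camera(name): name is "scene" or "side" or "wrist"; returns a dict with "img" (384x512x3 uint8, red, green, blue), "fx", "fy", "cx", "cy" (pixels), "rvec" (rotation vector, rad) and "tvec" (3), from world to camera coordinates, as OpenCV has them. Camera axes: x right, y down, z forward; pixel columns grow to the right and rows downward; lengths in mm; the calibration is good to about 2 mm. A picture is of the moment at which its call begins. There is no depth.
- env.job_done(): hands the job in, once; it reports no verdict.
The state is a dict: "t": time; "joints": joint angles; "qvel": joint speeds; "tau": joint torques, N m; "eef_pos": TCP position; "tcp_rot": TCP orientation; "ft_force": force on the tool from outside, world axes, zero at the start; "moment": the same for the moment, N m; "opening": opening from 0.0 (shut) to 1.0 (fully open).
Only numpy, scipy, OpenCV 4.12 (cv2) and the standard library are available. Lean on these libraries where they do the work, as an engineer would, in place of code of your own. Each camera call takes 0.05 s, during which the arm holds its last target.

## Working session

There is one attempt and no reset: what is moved stays moved. The work goes in short steps, Python scripts to look and compute and a shell command to move; the robot and the scene stay as the last step left them, time stands still between calls to the robot, and variables do not carry over. Pictures are saved under pics/ and viewed, and the job is handed in when it is done.

```bash
ls -la; mkdir -p pics; python3 - <<'E'
from cell import env
import cv2
print(env.state())
for n in ["scene","side","wrist"]:
    c=env.read_camera(n)
    print(n,c["fx"],c["fy"],c["cx"],c["cy"],c["rvec"],c["tvec"])
    cv2.imwrite(f"pics/{n}0.png",c["img"][:,:,::-1])
E
```

```text
total 12
drwxr-xr-x  3 agent agent 4096 Dec  7 15:21 .
drwxr-xr-x 23 root  root  4096 Dec  7 15:21 ..
drwxr-xr-x  2 agent agent 4096 Dec  7 15:21 pics
{'t': 0.0, 'joints': array([-1.36662074e+00,  4.91550359e-01,  1.55944308e+00,  7.04426660e-06,
        1.09172156e+00, -1.05615649e-01]), 'qvel': array([-8.89880798e-04, -7.11449144e-06,  3.34719393e-04, -2.72046115e-04,
       -8.78818720e-05,  1.68025977e-03]), 'tau': array([ 1.50562708e-03, -6.12649369e+01, -2.58187670e+01,  6.93025533e-02,
        4.81435668e-02, -8.78623246e-05]), 'eef_pos': array([ 190.54313734, -595.21005437,  404.16954446]), 'tcp_rot': array([-3.14047721e+00, -1.24530387e-04,  3.09787916e-01]), 'ft_force': array([-0.46392969,  0.05096959,  0.21131071]), 'moment': array([-0.00165999, -0.01999369,  0.02015359]), 'opening': 0.9988561357582761}
scene 435.1155232693207 435.1155232693207 261.7990884561577 191.61174536034605 [ 0.56101838 -2.48538214  1.4526422 ] [ 434.87332491  210.1874281  1109.39597892]
side 420.6343632252132 420.6343632252132 252.46056973490963 190.8597620457085 [ 1.34642698 -1.86906979  1.05838974] [110.712295   336.49020527 875.31623561]
wrist 308.12401042298114 308.12401042298114 254.68379196796872 189.17774162064623 [-2.35893508  1.72398199  0.22920063] [-623.49012173  -27.76566392  390.89051839]
```

View pics/scene0.png

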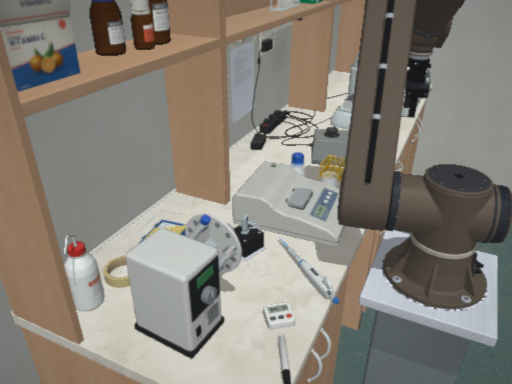

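View pics/side0.png

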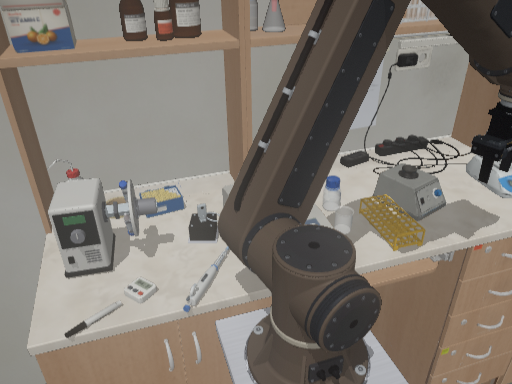

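View pics/wrist0.png

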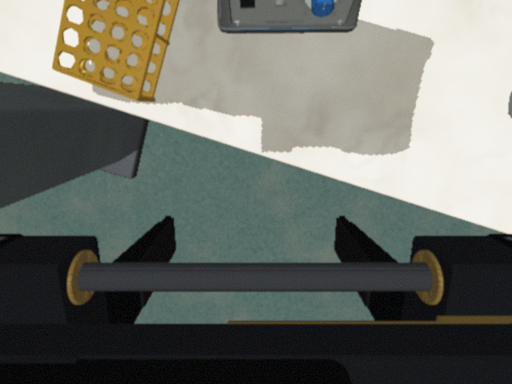

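```bash
cat > h.py <<'E'
import numpy as np, cv2
from cell import env
from scipy.spatial.transform import Rotation as Rn
def cam(n): return env.read_camera(n)
def K(c): return np.array([[c["fx"],0,c["cx"]],[0,c["fy"],c["cy"]],[0,0,1.]])
def proj(c,p): return cv2.projectPoints(np.atleast_2d(np.asarray(p,float)),np.array(c["rvec"]),np.array(c["tvec"]),K(c),None)[0][:,0]
def P(c): return K(c)@np.c_[cv2.Rodrigues(np.array(c["rvec"]))[0],np.array(c["tvec"])]
def tri(obs):
    A=[]
    for c,uv in obs:
        p=P(c); A+= [uv[0]*p[2]-p[0],uv[1]*p[2]-p[1]]
    X=np.linalg.svd(np.array([a/np.linalg.norm(a[:3]) for a in A]))[2][-1]; X=X[:3]/X[3]
    return X,[np.round(proj(c,X)[0]-uv,1) for c,uv in obs]
def onz(c,uv,z):
    R=cv2.Rodrigues(np.array(c["rvec"]))[0]; o=-R.T@np.array(c["tvec"]); d=R.T@np.linalg.inv(K(c))@np.array([*uv,1]); return o+d*(z-o[2])/d[2]
def onplane(c,uv,ax,v):
    R=cv2.Rodrigues(np.array(c["rvec"]))[0]; o=-R.T@np.array(c["tvec"]); d=R.T@np.linalg.inv(K(c))@np.array([*uv,1]); return o+d*(v-o[ax])/d[ax]
def crop(c,x0,y0,x1,y1,f,name,grid=10):
    im=cv2.resize(c["img"][y0:y1,x0:x1,::-1],None,fx=f,fy=f,interpolation=cv2.INTER_CUBIC)
    for x in range((x0//grid+1)*grid,x1,grid):
        cv2.line(im,(int((x-x0+.5)*f),0),(int((x-x0+.5)*f),5),(0,0,255),1); cv2.putText(im,str(x),(int((x-x0+.5)*f)-10,16),0,.35,(0,0,255),1)
    for y in range((y0//grid+1)*grid,y1,grid):
        cv2.line(im,(0,int((y-y0+.5)*f)),(5,int((y-y0+.5)*f)),(0,0,255),1); cv2.putText(im,str(y),(7,int((y-y0+.5)*f)+4),0,.35,(0,0,255),1)
    cv2.imwrite("pics/"+name,im)
E
python3 - <<'E'
from h import *
import pickle
d={n:cam(n) for n in ["scene","side"]}
pickle.dump(d,open("c0.pkl","wb"))
crop(d["scene"],160,180,280,270,6.6,"s1.png")
crop(d["side"],100,160,230,260,6,"e1.png")
E
```

```text
(no output)
```

View pics/s1.png

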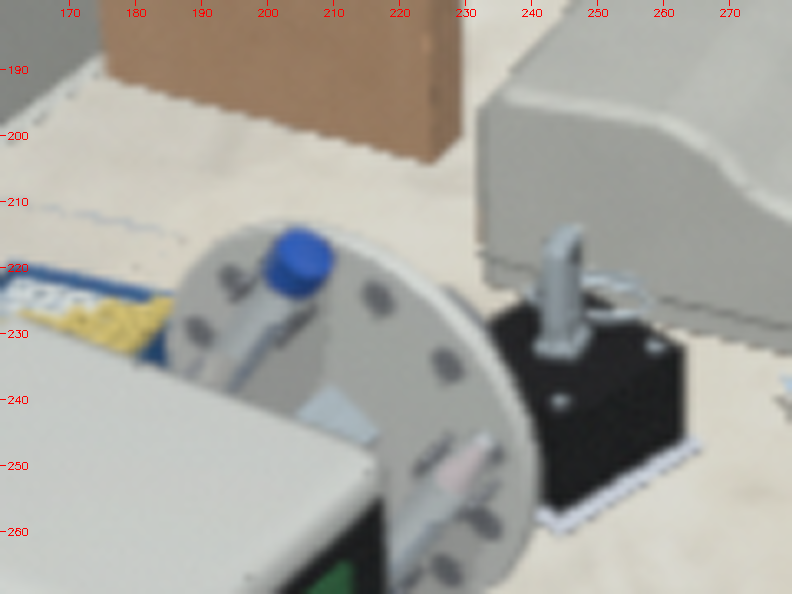

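View pics/e1.png

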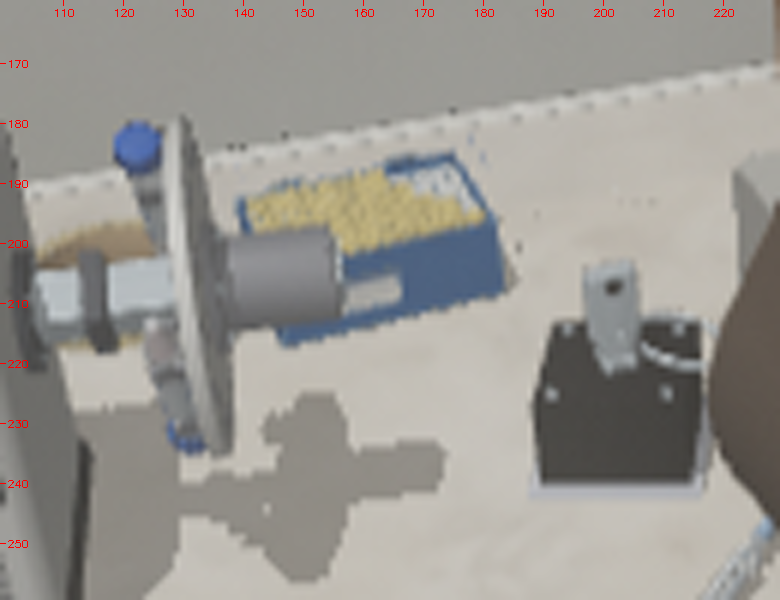

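```bash
python3 - <<'E'
from h import *
import pickle
d=pickle.load(open("c0.pkl","rb")); s,e=d["scene"],d["side"]
for n,a,b in [("tabtop",(246.5,214.5),(201.5,203)),("collarbase",(245,233),(203,220.5)),("hubend?",(0,0),(0,0))]:
    if a[0]: print(n,*tri([(s,a),(e,b)]))
for n,uv,z in [("shaft end top",(167,206),152),("shaft end bot",(167,210.5),128),("shaft end shadow",(173,237),0),("standfoot L",(187,242),0),("standfoot R",(216,242),0),("stand top L",(192,213),52),("stand topR",(216,213),52),("standtop frontL",(188.5,227),52)]:
    print(n,onz(e,uv,z).round(1))
for n,uv,z in [("foot near",(244,261),0),("foot right",(266,246.5),0),("top right",(263,233),52),("top near",(243,252),52)]: print(n,onz(s,uv,z).round(1))
E
```

```text
tabtop [473.53650223 111.69404849 111.11047294] [array([-0. , -0.1]), array([-0. ,  0.1])]
collarbase [478.59212547 110.91394689  49.31097476] [array([0.1, 0.2]), array([ 0. , -0.2])]
shaft end top [423.6 210.3 152. ]
shaft end bot [440.2 210.8 128. ]
shaft end shadow [494.9 200.8   0. ]
standfoot L [457.5 166.2   0. ]
standfoot R [430.1  87.3   0. ]
stand top L [523.2 134.4  52. ]
stand topR [499.6  67.2  52. ]
standtop frontL [455.3 157.4  52. ]
foot near [455.8 162.7   0. ]
foot right [430.   79.7   0. ]
top right [434.   92.3  52. ]
top near [444.3 189.7  52. ]
```

```bash
cat >> h.py <<'E'
def tool():
    s=env.state(); return Rn.from_euler('xyz',s["tcp_rot"]).as_matrix(),np.array(s["eef_pos"])
def rel(R,p,R2,p2):
    "shift,turn units from R,p to R2,p2"
    return (R.T@(np.array(p2)-p)/150).round(4), (Rn.from_matrix(R.T@R2).as_rotvec()/(np.pi/4)).round(4)
E
python3 - <<'E'
from h import *
c=cam("wrist"); Rc=cv2.Rodrigues(c["rvec"])[0]; o=-Rc.T@c["tvec"]
R,p=tool()
print("cam in tool",(R.T@(o-p)).round(1)); print("cam axes in tool (cols)\n",(R.T@Rc.T).round(3))
def Rd(y): return Rn.from_euler('xyz',[np.pi,0,y]).as_matrix()
for q,y in [((400,-350,400),.5),((470,-50,400),.9),((420,60,400),1.24)]: print(rel(R,p,Rd(y),q))
E
```

```text
cam in tool [73.7 -0.8 20.5]
cam axes in tool (cols)
 [[-0.001 -0.966 -0.26 ]
 [ 1.    -0.001 -0.001]
 [ 0.001 -0.26   0.966]]
(array([ 1.8281, -1.1314,  0.0308]), array([-4.000e-04, -1.000e-04, -2.421e-01]))
(array([ 2.8824, -2.8939,  0.0314]), array([-4.000e-04, -2.000e-04, -7.514e-01]))
(array([ 2.7885, -3.694 ,  0.0316]), array([-3.0000e-04, -2.0000e-04, -1.1843e+00]))
```

```bash
python3 -m pendant '[{"x":0.33,"y":-0.2},{"x":0.67,"y":-0.4},{"x":1,"y":-0.6},{"x":1,"y":-0.6}]'
python3 -m pendant '[{"x":0.33,"y":-0.25},{"x":0.66,"y":-0.5},{"x":0.9,"y":-0.8},{"x":0.9,"y":-1}]'
```

```text
invalid input
invalid input
```

```bash
python3 -m pendant '[{"x":0.33,"y":-0.2,"z":0,"rx":0,"ry":0,"rz":0,"jaw":1},{"x":0.67,"y":-0.4,"z":0,"rx":0,"ry":0,"rz":0,"jaw":1},{"x":1,"y":-0.6,"z":0,"rx":0,"ry":0,"rz":0,"jaw":1},{"x":1,"y":-0.6,"z":0,"rx":0,"ry":0,"rz":0,"jaw":1}]'
```

```text
t: 0.8
eef_pos: [307.9, -461.3, 405.1]
tcp_rot: [-3.142, -0.0, 0.314]
ft_force: [0.1, -0.9, 0.3]
opening: 0.997
```

```bash
python3 -m pendant '[{"x":0.4,"y":-0.3,"z":0,"rx":0,"ry":0,"rz":0,"jaw":1},{"x":0.6,"y":-0.65,"z":0,"rx":0,"ry":0,"rz":0,"jaw":1},{"x":0.9,"y":-1,"z":0,"rx":0,"ry":0,"rz":0,"jaw":1}]'
python3 -m pendant '[{"x":0.3,"y":-0.3,"z":0,"rx":0,"ry":0,"rz":-0.2,"jaw":1},{"x":0.5,"y":-0.65,"z":0,"rx":0,"ry":0,"rz":-0.4,"jaw":1},{"x":0.6,"y":-1,"z":0,"rx":0,"ry":0,"rz":-0.6,"jaw":1},{"x":0.6,"y":-1,"z":0,"rx":0,"ry":0,"rz":-0.8,"jaw":1}]'
python3 - <<'E'
from h import *
R,p=tool()
print(p)
def Rd(y): return Rn.from_euler('xyz',[np.pi,0,y]).as_matrix()
print(rel(R,p,Rd(1.24),(430,70,400)))
c=cam("wrist");cv2.imwrite("pics/w1.png",c["img"][:,:,::-1])
E
```

```text
t: 1.18
eef_pos: [382.8, -293.8, 404.7]
tcp_rot: [3.141, 0.0, 0.308]
ft_force: [1.5, -0.2, -1.3]
opening: 1.0
t: 1.68
eef_pos: [422.6, -122.3, 404.9]
tcp_rot: [-3.142, -0.0, 0.947]
ft_force: [-0.3, -0.3, 0.1]
opening: 1.0
[ 422.55182298 -122.27904711  404.93042732]
(array([ 1.0693, -0.7086,  0.0329]), array([-0.    , -0.    , -0.3733]))
```

View pics/w1.png

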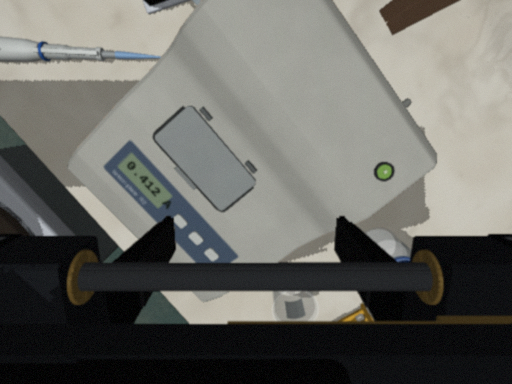

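```bash
python3 -m pendant '[{"x":0.3,"y":-0.2,"z":0,"rx":0,"ry":0,"rz":-0.2,"jaw":1},{"x":0.65,"y":-0.45,"z":0,"rx":0,"ry":0,"rz":-0.37,"jaw":1},{"x":1,"y":-0.7,"z":0,"rx":0,"ry":0,"rz":-0.37,"jaw":1},{"x":1,"y":-0.7,"z":0,"rx":0,"ry":0,"rz":-0.37,"jaw":1}]'
python3 - <<'E'
from h import *
import pickle
c=cam("wrist");cv2.imwrite("pics/w2.png",cv2.resize(c["img"][:,:,::-1],None,fx=1.5,fy=1.5))
d=pickle.load(open("c0.pkl","rb"));d["w2"]=c;pickle.dump(d,open("c0.pkl","wb"))
E
```

```text
t: 2.22
eef_pos: [426.8, 60.8, 404.8]
tcp_rot: [3.141, -0.0, 1.23]
ft_force: [-0.3, -0.8, 0.5]
opening: 1.002
```

View pics/w2.png

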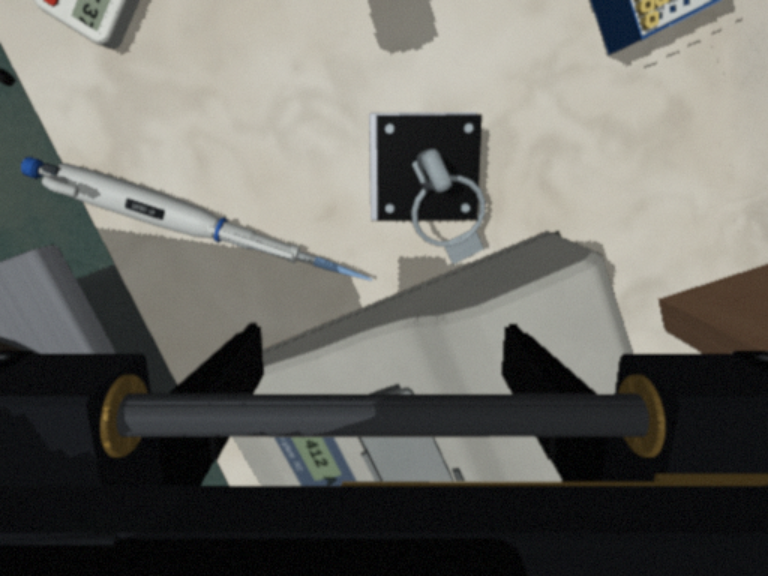

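```bash
python3 -m pendant '[{"x":0.3,"y":0,"z":0,"rx":0,"ry":0,"rz":0,"jaw":1},{"x":0.55,"y":0.15,"z":0,"rx":0,"ry":0,"rz":0,"jaw":1},{"x":0.55,"y":0.15,"z":0,"rx":0,"ry":0,"rz":0,"jaw":1}]'
python3 - <<'E'
from h import *
import pickle
c=cam("wrist");cv2.imwrite("pics/w3.png",cv2.resize(c["img"][:,:,::-1],None,fx=1.5,fy=1.5))
d=pickle.load(open("c0.pkl","rb"));d["w3"]=c;pickle.dump(d,open("c0.pkl","wb"))
crop(d["w2"],240,70,360,190,5,"w2c.png")
E
```

```text
t: 2.65
eef_pos: [477.7, 128.1, 404.3]
tcp_rot: [3.141, 0.0, 1.226]
ft_force: [-0.3, -0.7, 0.4]
opening: 1.001
```

View pics/w3.png

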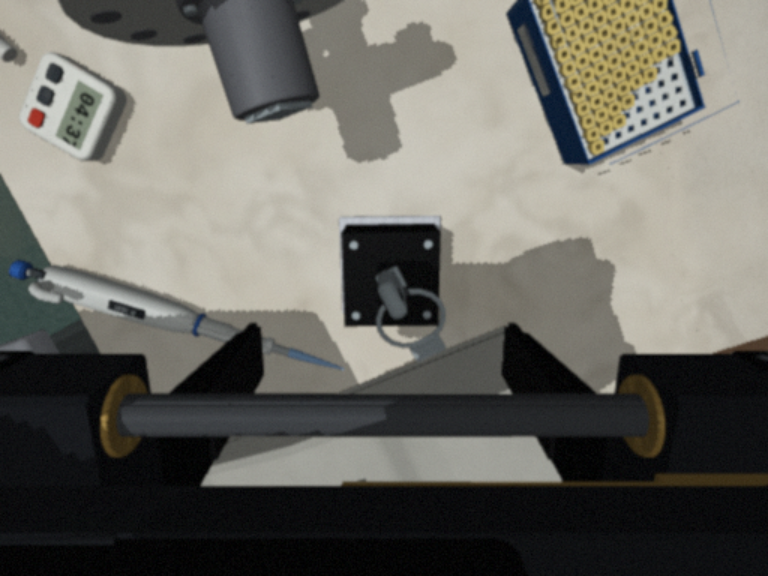

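View pics/w2c.png

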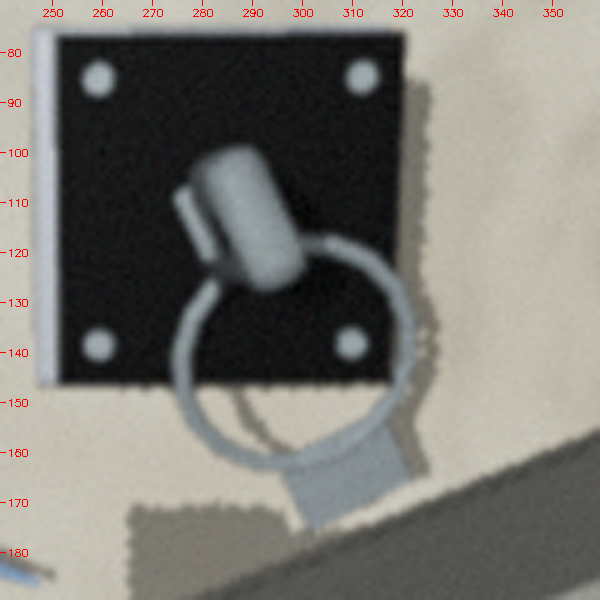

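```bash
python3 - <<'E'
from h import *
import pickle
d=pickle.load(open("c0.pkl","rb"))
crop(d["w3"],110,0,240,100,6,"w3c.png")
crop(d["scene"],90,200,260,360,4,"s2.png")
crop(d["side"],30,160,170,280,5.5,"e2.png")
E
```

```text
(no output)
```

View pics/w3c.png

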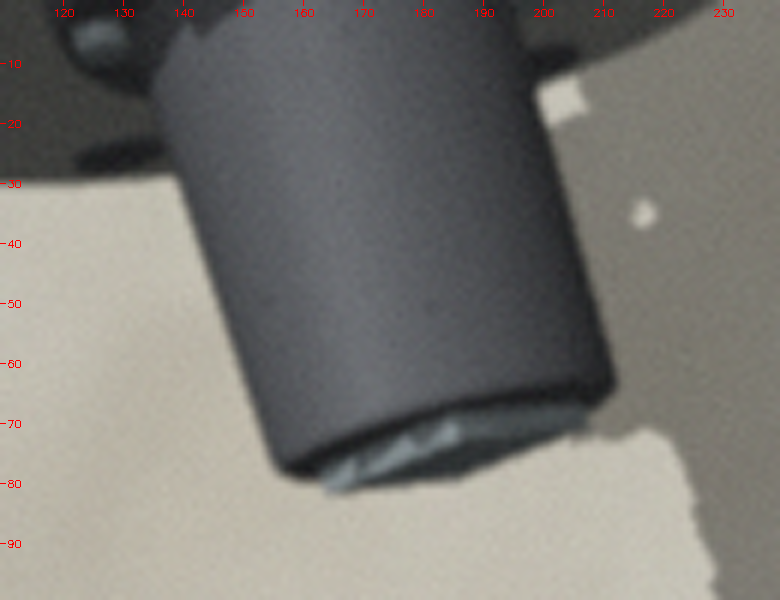

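View pics/s2.png

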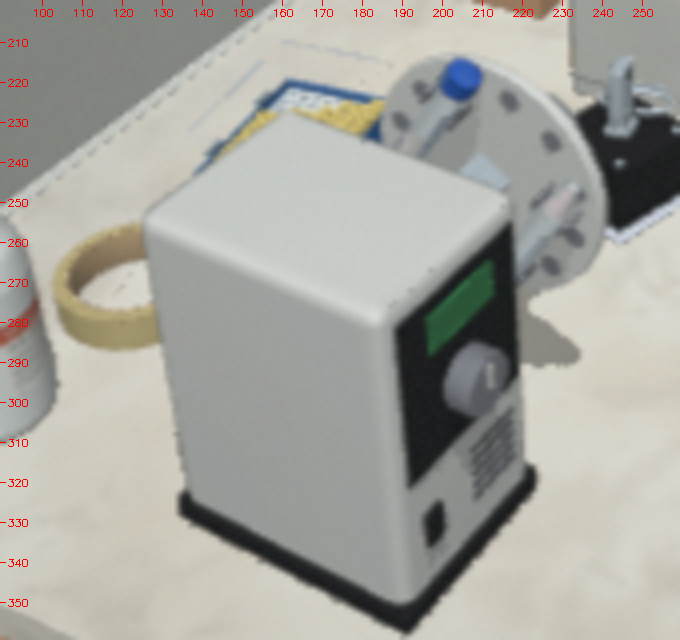

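View pics/e2.png

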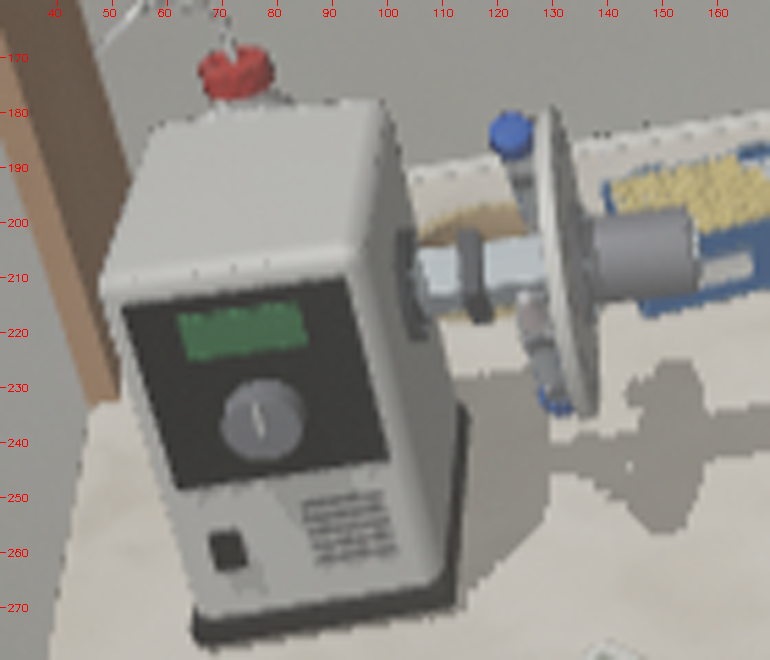

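```bash
cat > fit1.py <<'E'
from h import *
import pickle
from scipy.optimize import least_squares
d=pickle.load(open("c0.pkl","rb"))
def circ(q,v,r):
    x,y,yaw,z=q; a=np.array([-np.sin(yaw),np.cos(yaw),0]); b=np.array([np.cos(yaw),np.sin(yaw),0]); t=np.linspace(0,2*np.pi,73)
    return np.array([x,y,z])+a*v+r*(np.cos(t)[:,None]*b+np.sin(t)[:,None]*np.array([0,0,1.]))
# lines: cam, p1,p2, inside point, v list
L=[("w3",(139,28),(154,75),(180,40),(0,48)),("w3",(199.5,14),(211.5,62),(180,40),(0,48)),
   ("side",(139,199.3),(153,197.6),(147,206),(0,40)),("side",(140,214.7),(154,212.8),(147,206),(0,40)),
   ("side",(155.6,200),(155.6,210),(147,206),(0,)),("w3",(157,79.3),(159,79),(160,60),(0,))]
def res(q):
    o=[]
    for n,p1,p2,ins,vs in L:
        p1=np.array(p1,float);t=np.array(p2)-p1;nn=np.array([-t[1],t[0]])/np.hypot(*t)
        if nn@(np.array(ins)-p1)>0: nn=-nn
        for v in vs: o.append((((proj(d[n],circ(q,v,22))-p1)@nn).max()))
    o.append((q[3]-140)/2)
    return np.array(o)
s=least_squares(res,[430,210,-.3,140])
print(s.x.round(3),res(s.x).round(2))
q=s.x
for n in ["w3","side"]:
    im=d[n]["img"][:,:,::-1].copy(); im=cv2.resize(im,None,fx=4,fy=4,interpolation=cv2.INTER_CUBIC)
    for v,r in [(0,22),(55,22),(55,75.5),(63,75.5)]:
        pp=((proj(d[n],circ(q,v,r))+.5)*4).astype(int); cv2.polylines(im,[pp.reshape(-1,1,2)],False,(0,255,0),1)
    cv2.imwrite(f"pics/fit_{n}.png",im[0:600,100:900] if n=="w3" else im[600:1150,100:800])
E
python3 fit1.py
```

```text
[ 4.61767e+02  2.40242e+02 -1.07000e-01  1.38746e+02] [ 0.44 -0.25  0.4  -0.29  0.76  0.83  0.51  0.32 -0.17  0.05 -0.63]
```

View pics/fit_w3.png

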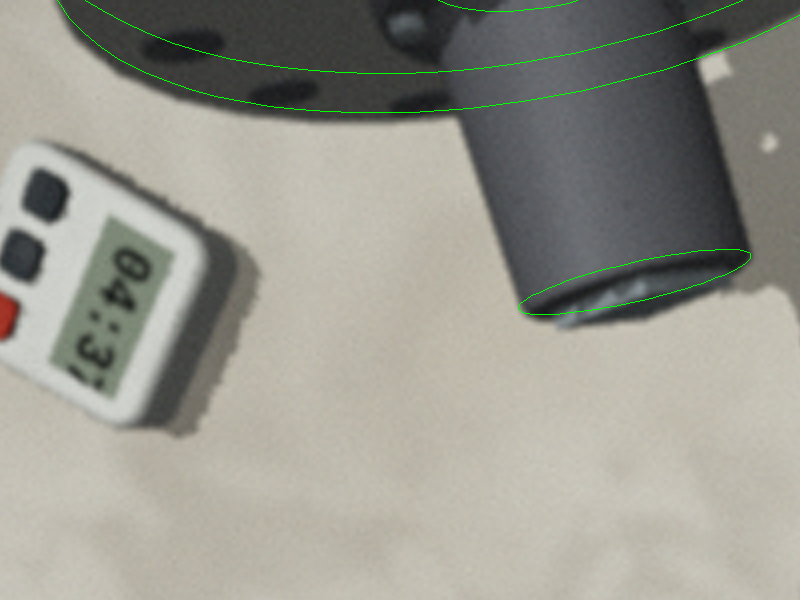

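View pics/fit_side.png

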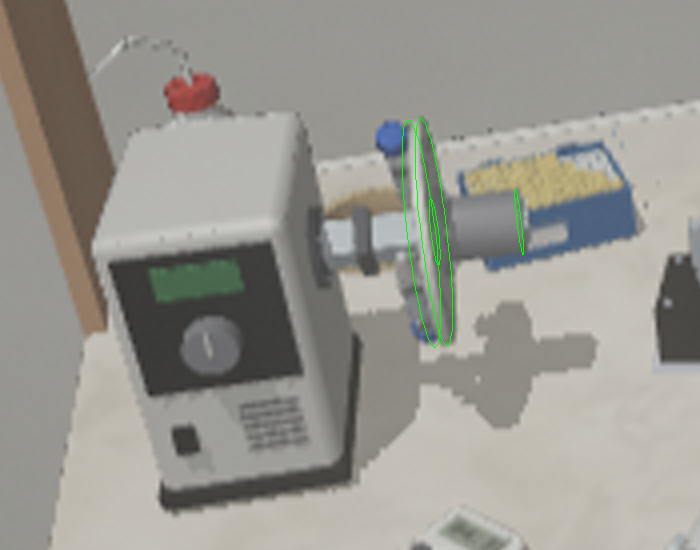

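```bash
python3 - <<'E'
from h import *
R,p=tool()
def Rd(y): return Rn.from_euler('xyz',[np.pi,0,y]).as_matrix()
print(rel(R,p,Rd(1.464),(464,255,404)),rel(R,p,Rd(1.464),(464,255,340)))
E
```

```text
(array([ 0.7716, -0.366 ,  0.001 ]), array([-0.0007,  0.0007, -0.3025])) (array([ 0.7719, -0.3658,  0.4276]), array([-0.0007,  0.0007, -0.3025]))
```

```bash
python3 -m pendant '[{"x":0.4,"y":-0.18,"z":0,"rx":0,"ry":0,"rz":-0.2,"jaw":0.62},{"x":0.77,"y":-0.366,"z":0,"rx":0,"ry":0,"rz":-0.3,"jaw":0.62},{"x":0.77,"y":-0.366,"z":0,"rx":0,"ry":0,"rz":-0.3,"jaw":0.62}]'
python3 - <<'E'
from h import *
c=cam("wrist");cv2.imwrite("pics/w4.png",cv2.resize(c["img"][:,:,::-1],None,fx=1.5,fy=1.5))
E
```

```text
t: 3.08
eef_pos: [462.2, 257.0, 404.5]
tcp_rot: [-3.141, 0.0, 1.466]
ft_force: [-0.6, -0.7, -0.3]
opening: 0.741
```

View pics/w4.png

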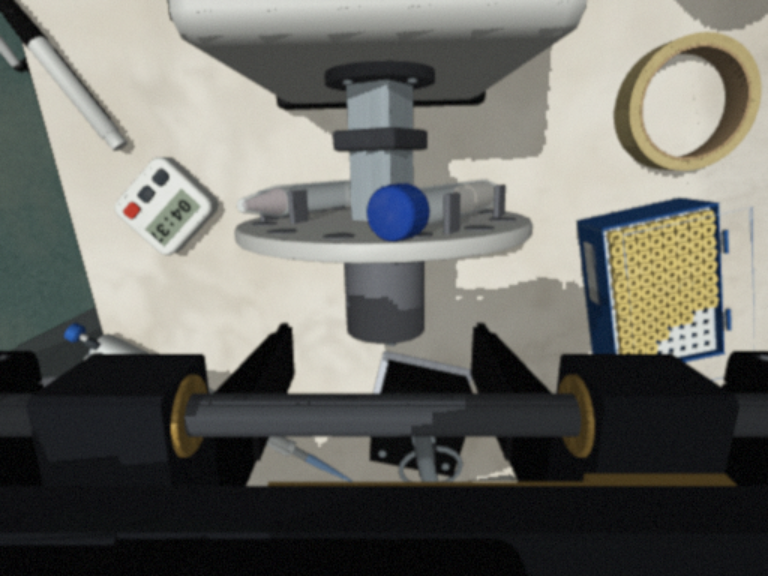

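```bash
python3 -m pendant '[{"x":0,"y":0,"z":0.1,"rx":0,"ry":0,"rz":0,"jaw":0.62},{"x":0,"y":0,"z":0.27,"rx":0,"ry":0,"rz":0,"jaw":0.62},{"x":0,"y":0,"z":0.43,"rx":0,"ry":0,"rz":0,"jaw":0.62},{"x":0.14,"y":0,"z":0.43,"rx":0,"ry":0,"rz":0,"jaw":0.62},{"x":0.18,"y":0,"z":0.43,"rx":0,"ry":0,"rz":0,"jaw":0.62},{"x":0.22,"y":0,"z":0.43,"rx":0,"ry":0,"rz":0,"jaw":0.62},{"x":0.26,"y":0,"z":0.43,"rx":0,"ry":0,"rz":0,"jaw":0.62},{"x":0.3,"y":0,"z":0.43,"rx":0,"ry":0,"rz":0,"jaw":0.62}]'
```

```text
t: 4.12
eef_pos: [467.4, 300.9, 340.5]
tcp_rot: [3.141, 0.0, 1.464]
ft_force: [-0.3, -4.6, -0.8]
opening: 0.622
```

```bash
python3 -m pendant '[{"x":0.03,"y":0,"z":0,"rx":0,"ry":0,"rz":0,"jaw":0.62},{"x":0.05,"y":0,"z":0,"rx":0,"ry":0,"rz":0,"jaw":0.62}]'; python3 -m pendant '[{"x":0.02,"y":0,"z":0,"rx":0,"ry":0,"rz":0,"jaw":0.62},{"x":0.03,"y":0,"z":0,"rx":0,"ry":0,"rz":0,"jaw":0.62}]'
```

```text
t: 4.38
eef_pos: [468.1, 305.7, 340.3]
tcp_rot: [-3.14, 0.009, 1.469]
ft_force: [0.1, -51.7, 12.5]
opening: 0.617
t: 4.62
eef_pos: [468.5, 307.2, 340.2]
tcp_rot: [-3.138, 0.017, 1.47]
ft_force: [0.5, -76.9, 18.9]
opening: 0.621
```

```bash
python3 -m pendant '[{"x":-0.1,"y":0,"z":0,"rx":0,"ry":0,"rz":0,"jaw":0.62},{"x":-0.4,"y":0,"z":0,"rx":0,"ry":0,"rz":0,"jaw":0.62},{"x":-0.6,"y":0,"z":-0.2,"rx":0,"ry":0,"rz":0,"jaw":0.8},{"x":-0.8,"y":0.2,"z":-0.3,"rx":0,"ry":0,"rz":0,"jaw":1},{"x":-0.8,"y":0.3,"z":-0.3,"rx":0,"ry":0,"rz":0,"jaw":1},{"x":-0.8,"y":0.3,"z":-0.3,"rx":0,"ry":0,"rz":0,"jaw":1}]'
python3 - <<'E'
from h import *
import pickle
c=cam("wrist");cv2.imwrite("pics/w5.png",cv2.resize(c["img"][:,:,::-1],None,fx=1.5,fy=1.5))
d=pickle.load(open("c0.pkl","rb"));d["w5"]=c;pickle.dump(d,open("c0.pkl","wb"))
E
```

```text
t: 5.38
eef_pos: [501.2, 189.0, 384.8]
tcp_rot: [3.141, -0.001, 1.463]
ft_force: [-0.3, 0.0, 0.4]
opening: 0.971
```

View pics/w5.png

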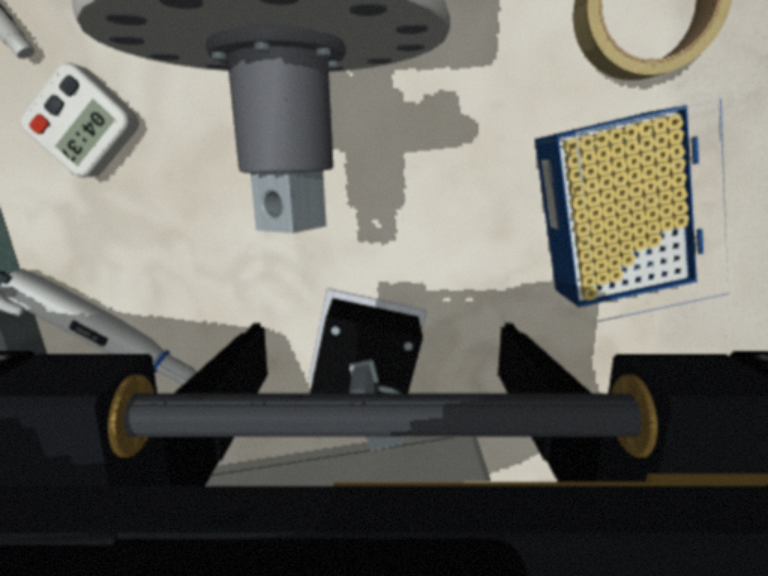

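```bash
python3 -m pendant '[{"x":0,"y":-0.3,"z":0,"rx":0,"ry":0,"rz":0,"jaw":1},{"x":-0.05,"y":-0.7,"z":0,"rx":0,"ry":0,"rz":0,"jaw":1},{"x":-0.05,"y":-0.7,"z":0,"rx":0,"ry":0,"rz":0,"jaw":1},{"x":-0.05,"y":-0.7,"z":0,"rx":0,"ry":0,"rz":0,"jaw":1}]'
python3 - <<'E'
from h import *
import pickle
c=cam("wrist");cv2.imwrite("pics/w6.png",cv2.resize(c["img"][:,:,::-1],None,fx=1.5,fy=1.5))
d=pickle.load(open("c0.pkl","rb"));d["w6"]=c;d["side6"]=cam("side");pickle.dump(d,open("c0.pkl","wb"))
crop(d["w6"],200,60,400,200,4,"w6c.png")
crop(d["w5"],140,90,250,170,7,"w5c.png")
crop(d["side6"],100,160,180,250,7,"e6c.png")
E
```

```text
t: 5.92
eef_pos: [395.4, 193.0, 385.3]
tcp_rot: [3.141, -0.0, 1.466]
ft_force: [0.1, 0.6, 0.1]
opening: 0.998
```

View pics/w6.png

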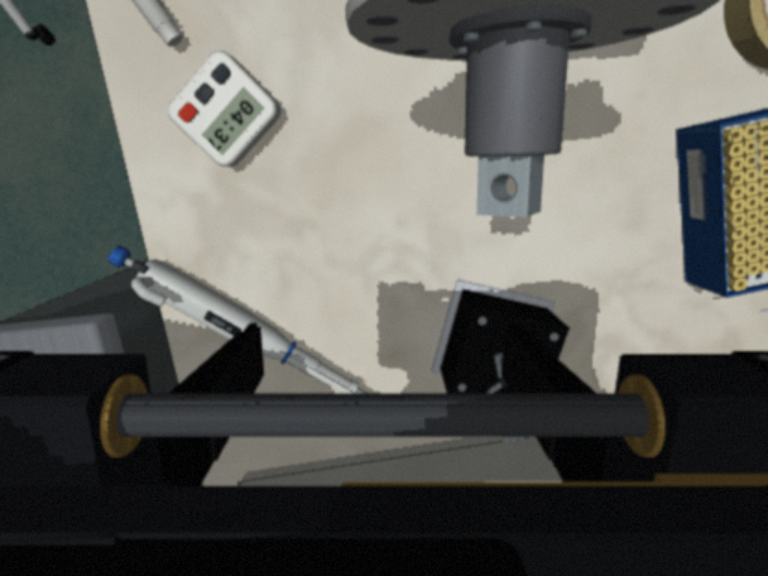

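View pics/w5c.png

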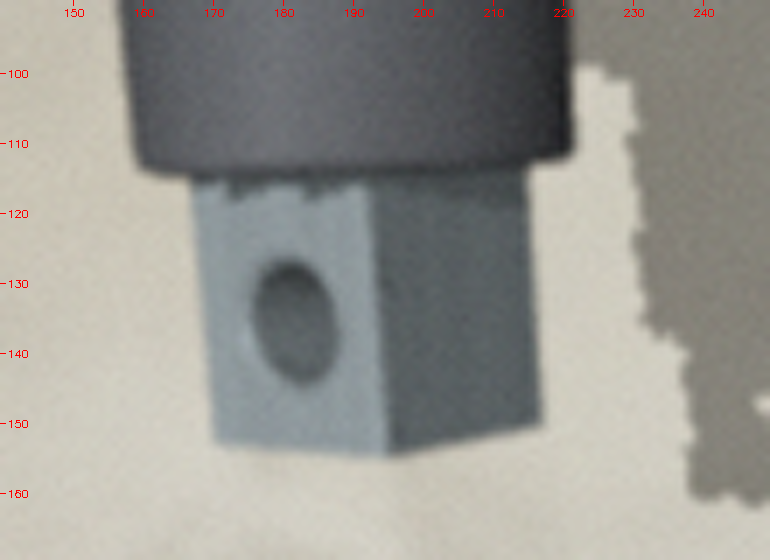

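View pics/e6c.png

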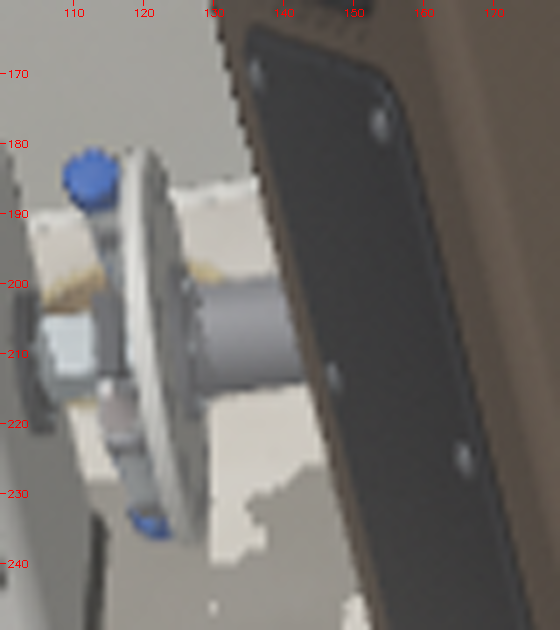

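```bash
python3 - <<'E'
from h import *
import pickle
d=pickle.load(open("c0.pkl","rb"))
crop(d["w6"],290,80,390,160,7,"w6d.png")
crop(d["w3"],215,140,305,250,6,"w3d.png")
E
```

```text
(no output)
```

View pics/w6d.png

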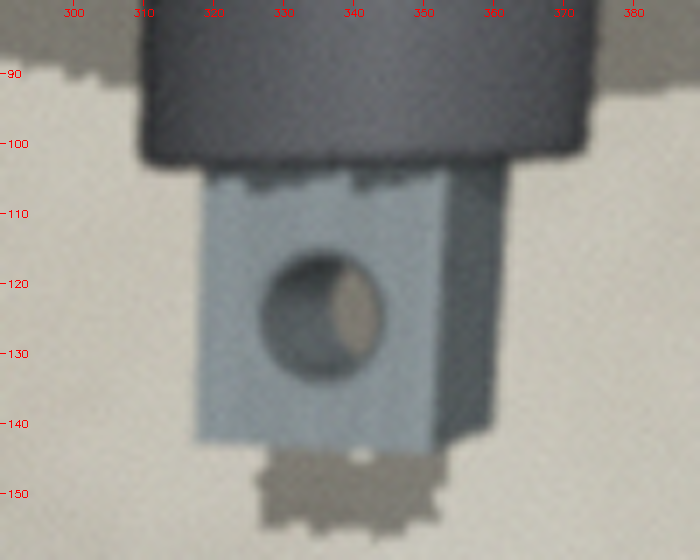

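View pics/w3d.png

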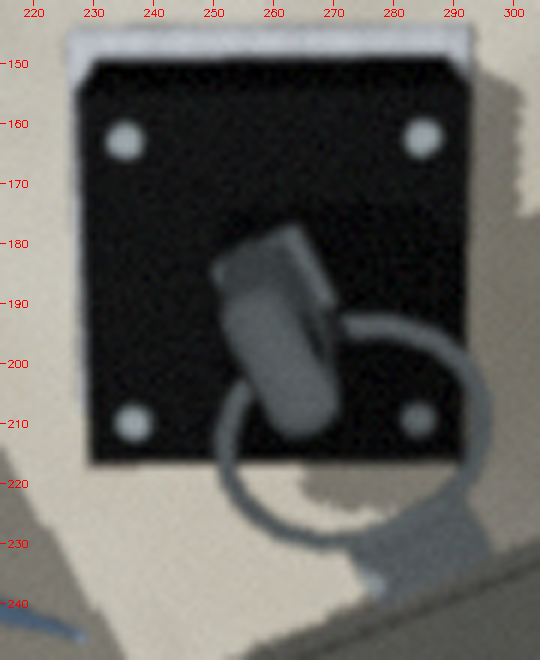

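```bash
cat > fit2.py <<'E'
from h import *
import pickle
from scipy.optimize import least_squares
d=pickle.load(open("c0.pkl","rb"))
def spR(yaw,lean):
    y=np.array([-np.sin(yaw),np.cos(yaw),0]); h=np.array([-np.cos(yaw),-np.sin(yaw),0]); z=np.cos(lean)*np.array([0,0,1])+np.sin(lean)*h
    return np.c_[np.cross(y,z),y,z]
t=np.linspace(0,2*np.pi,72,endpoint=False)
hole=np.c_[6*np.cos(t),6*np.sin(t),12+0*t]
def ext(pp): return np.r_[pp[:,0].min(),pp[:,0].max(),pp[:,1].min(),pp[:,1].max()]
O=[("w5",[(170,153),(195,154.7),(217,150.5)],[175.2,188,126.5,144.5]),
   ("w6",[(318,142.8),(351.5,144.5),(359.7,140.5)],[326.7,344.2,115,134])]
def res(q):
    R=spR(q[3],q[4]); o=[]
    for n,c,h in O:
        o.append((proj(d[n],q[:3]+np.array([[-12,-15,12],[12,-15,12],[12,-15,-12]])@R.T)-c).ravel())
        o.append(ext(proj(d[n],q[:3]+hole@R.T))-h)
    return np.concatenate(o)
if __name__=="__main__":
    s=least_squares(res,[465,250,140,-.1,.57]); print(s.x.round(3)); print(res(s.x).round(1))
    f=lambda q: np.r_[res(q),(q[2]-140)*1.]
    s2=least_squares(f,s.x); print(s2.x.round(3)); print(res(s2.x).round(1)); np.save("sp.npy",s2.x)
    print(tri([(d["w2"],(288.9,112.9)),(d["w3"],(261.2,199.5))]))
E
python3 fit2.py
```

```text
[ 4.63078e+02  2.49648e+02  1.39202e+02 -7.10000e-02  5.32000e-01]
[ 0.7  1.7  1.2  1.6  0.5  0.8 -0.7 -0.5 -1.5 -1.9 -0.4  1.5  0.2  0.8
 -0.1  0.8 -0.4 -0.5 -1.2 -2.3]
[ 4.63072e+02  2.49680e+02  1.39550e+02 -7.10000e-02  5.32000e-01]
[ 0.5  1.8  1.1  1.6  0.5  0.9 -0.8 -0.6 -1.5 -1.9 -0.3  1.5  0.4  0.8
  0.1  0.8 -0.3 -0.4 -1.3 -2.3]
(array([479.11530817, 114.8012708 , 100.74221782]), [array([0.6, 0.2]), array([-0.5, -0.2])])
```

```bash
cat > fit3.py <<'E'
from fit2 import *
def res(q):
    R=spR(q[3],q[4]); e=q[5]; o=[]
    for n,c,h in O:
        o.append((proj(d[n],q[:3]+np.array([[-12,e,12],[12,e,12],[12,e,-12]])@R.T)-c).ravel())
        o.append(ext(proj(d[n],q[:3]+hole@R.T))-h)
    return np.concatenate(o)
f=lambda q: np.r_[res(q),(q[2]-140)*.5]
s2=least_squares(f,[465,250,140,-.1,.57,-15]); q=s2.x; print(q.round(3)); print(res(q).round(1)); np.save("sp.npy",q)
R=spR(q[3],q[4])
for n,(x0,y0,x1,y1) in [("w5",(140,60,260,160)),("w6",(290,50,410,150))]:
    f=6; im=cv2.resize(d[n]["img"][:,:,::-1],None,fx=f,fy=f,interpolation=cv2.INTER_CUBIC)
    def L(pts,col=(0,255,0)): cv2.polylines(im,[((proj(d[n],q[:3]+np.array(pts)@R.T)+.5)*f).astype(int).reshape(-1,1,2)],True,col,1)
    L(hole); L(hole*[1,1,-1],(0,0,255)); L([[-12,q[5],12],[12,q[5],12],[12,q[5],-12],[-12,q[5],-12]]); L([[-12,12,12],[12,12,12],[12,q[5],12],[-12,q[5],12]])
    L(np.c_[22*np.cos(t),0*t+12,22*np.sin(t)],(255,0,0)); L(np.c_[22*np.cos(t),0*t+67,22*np.sin(t)],(255,0,0)); L(np.c_[75.5*np.cos(t),0*t+67,75.5*np.sin(t)],(255,0,0))
    L([[-12,-15,12],[12,-15,12],[12,-15,-12],[-12,-15,-12]],(255,0,255))
    cv2.imwrite(f"pics/fit3_{n}.png",im[y0*f:y1*f,x0*f:x1*f])
E
python3 fit3.py
```

```text
[ 4.63186e+02  2.48340e+02  1.39835e+02 -9.50000e-02  5.37000e-01
 -1.27270e+01]
[ 0.1 -0.1  0.6  0.4  0.2  0.2 -0.5 -0.3  0.2 -0.1 -0.4 -0.4  0.3 -0.4
  0.2  0.1 -0.  -0.1  0.5 -0.6]
```

View pics/fit3_w5.png

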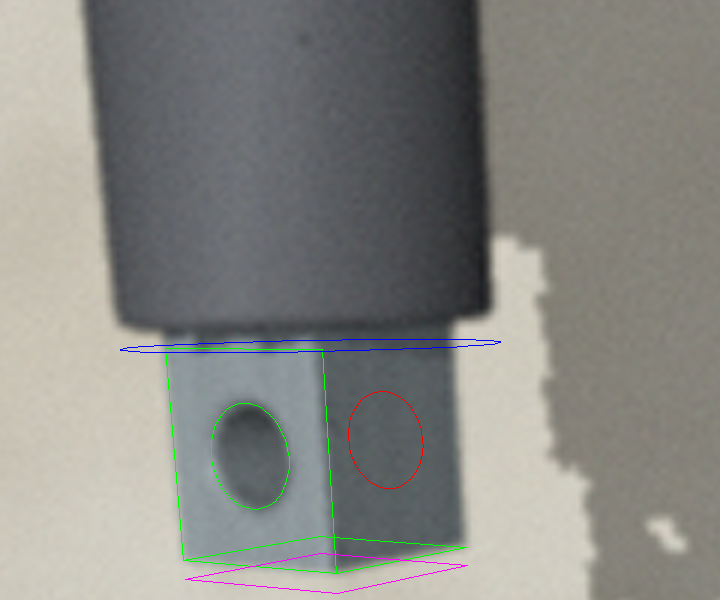

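View pics/fit3_w6.png

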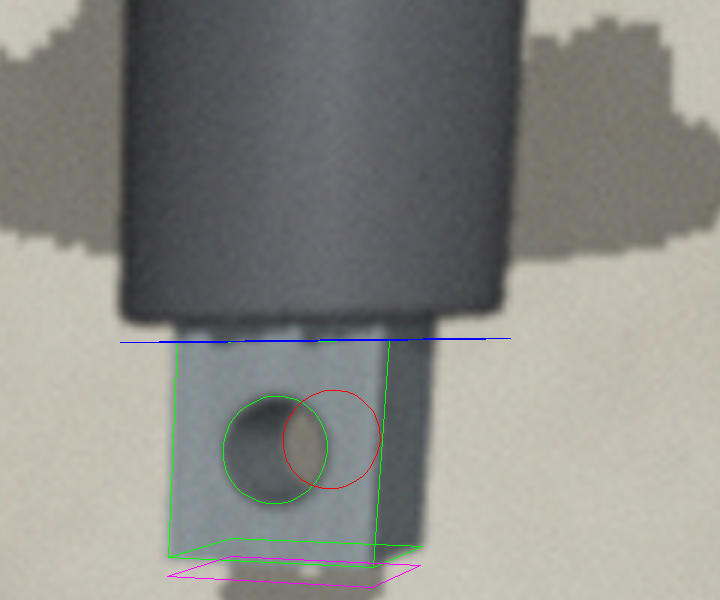

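```bash
cat > fit4.py <<'E'
from fit2 import *
th=np.linspace(0,2*np.pi,73)
def pinpts(q):
    x,y,z,yaw,an=q; R=Rn.from_euler('z',yaw).as_matrix(); p=np.array([x,y,z]); u=np.array([0,-np.sin(an),-np.cos(an)]); h=np.array([0,-9.5,10]); X=np.array([1,0,0])
    W=lambda a: p+np.atleast_2d(a)@R.T
    return dict(tc=W([0,0,54]),corn=W([h+66*u-13*X,h+66*u+13*X]),ring=W([h+u*(25+25*np.cos(a))+X*25*np.sin(a) for a in th]),ringo=W([h+u*(25+27*np.cos(a))+X*27*np.sin(a) for a in th]),
     ringi=W([h+u*(25+23*np.cos(a))+X*23*np.sin(a) for a in th]),top=W([[-6,-13,54],[6,-13,54],[6,13,54],[-6,13,54]]),col=W([[-9,-9,0],[9,-9,0],[9,9,0],[-9,9,0]]),col2=W([[-9,-9,6],[9,-9,6],[9,9,6],[-9,9,6]]))
Ob=[("w2",(288.9,112.9),[(301.9,175.5),(322.3,164.3)],275.0,322.0),("w3",(261.2,199.5),[(278.2,240),(297,231)],250.3,296.5)]
def res(q):
    m=pinpts(q); o=[]
    for n,tc,co,l,r in Ob:
        o+=[(proj(d[n],m["tc"])-tc).ravel(),(proj(d[n],m["corn"])-co).ravel()]
        e=proj(d[n],m["ringo"]); o.append(np.array([e[:,0].min()-l,e[:,0].max()-r]))
    return np.concatenate(o)
f=lambda q: np.r_[res(q),(q[2]-52)*.3]
s=least_squares(f,[476,111,52,0.0,1.5]); q=s.x; print(q.round(3)); print(res(q).round(1)); np.save("pin.npy",q)
for n,(x0,y0,x1,y1) in [("w2",(240,70,360,190)),("w3",(215,140,325,250))]:
    fz=5; im=cv2.resize(d[n]["img"][:,:,::-1],None,fx=fz,fy=fz,interpolation=cv2.INTER_CUBIC)
    for k,v in pinpts(q).items():
        if k in("tc","corn"):continue
        cv2.polylines(im,[((proj(d[n],v)+.5)*fz).astype(int).reshape(-1,1,2)],True,(0,255,0) if k!="ring" else (0,0,255),1)
    cv2.imwrite(f"pics/fit4_{n}.png",im[y0*fz:y1*fz,x0*fz:x1*fz])
E
python3 fit4.py
```

```text
[4.79157e+02 1.15036e+02 4.92760e+01 1.46000e-01 1.27700e+00]
[ 0.9 -0.  -0.3 -0.4  0.   0.3 -1.5  0.8 -0.5  0.4  0.1  0.1  0.6 -0.3
 -0.3  0.2]
```

View pics/fit4_w2.png

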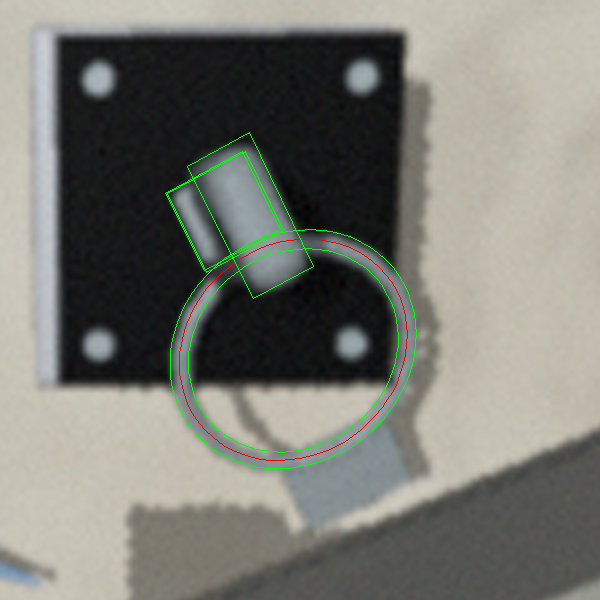

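View pics/fit4_w3.png

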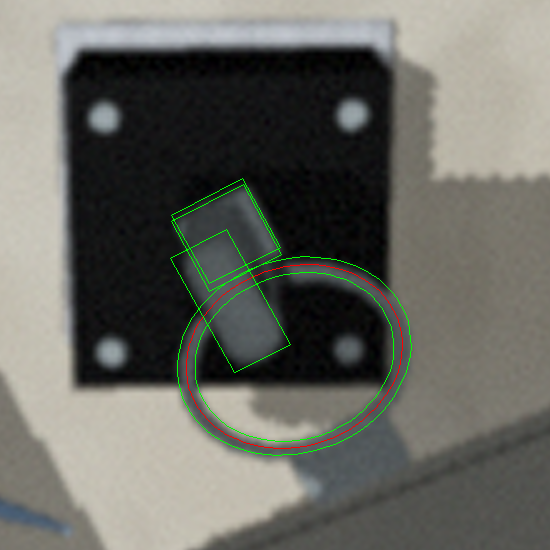

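```bash
python3 - <<'E'
from h import *
import pickle
d=pickle.load(open("c0.pkl","rb"))
for z in (0,60,100): print(z,[onz(d["w2"],uv,z).round(0)[:2] for uv in [(370,157),(280,212),(180,240)]])
R,p=tool(); print(p)
def Rd(y): return Rn.from_euler('xyz',[np.pi,0,y]).as_matrix()
for z in (385,300,259.5): print(rel(R,p,Rd(1.717),(479.2,115,z)))
E
```

```text
0 [array([568.,  24.]), array([438.,  -7.]), array([298.,   0.])]
60 [array([550.,  41.]), array([440.,  14.]), array([322.,  21.])]
100 [array([538.,  52.]), array([442.,  29.]), array([338.,  34.])]
[396.11385722 192.6804658  385.05217701]
(array([-4.563e-01,  6.056e-01,  4.000e-04]), array([ 3.000e-04, -1.000e-04, -3.212e-01]))
(array([-0.4564,  0.6055,  0.5671]), array([ 3.000e-04, -1.000e-04, -3.212e-01]))
(array([-0.4564,  0.6054,  0.8371]), array([ 3.000e-04, -1.000e-04, -3.212e-01]))
```

```bash
python3 -m pendant '[{"x":-0.2,"y":0.3,"z":0,"rx":0,"ry":0,"rz":-0.15,"jaw":1},{"x":-0.456,"y":0.605,"z":0.2,"rx":0,"ry":0,"rz":-0.32,"jaw":1},{"x":-0.456,"y":0.605,"z":0.45,"rx":0,"ry":0,"rz":-0.321,"jaw":1},{"x":-0.456,"y":0.605,"z":0.45,"rx":0,"ry":0,"rz":-0.321,"jaw":1}]'
python3 - <<'E'
from h import *
import pickle
c=cam("wrist");cv2.imwrite("pics/w7.png",cv2.resize(c["img"][:,:,::-1],None,fx=1.5,fy=1.5))
d=pickle.load(open("c0.pkl","rb"));d["w7"]=c;pickle.dump(d,open("c0.pkl","wb"))
crop(c,190,170,310,260,6.5,"w7c.png")
print(tool()[1])
E
```

```text
t: 6.52
eef_pos: [479.0, 113.9, 315.4]
tcp_rot: [-3.136, -0.0, 1.715]
ft_force: [0.3, 0.6, -0.3]
opening: 1.0
[478.94888669 114.49729496 317.0623906 ]
```

View pics/w7.png

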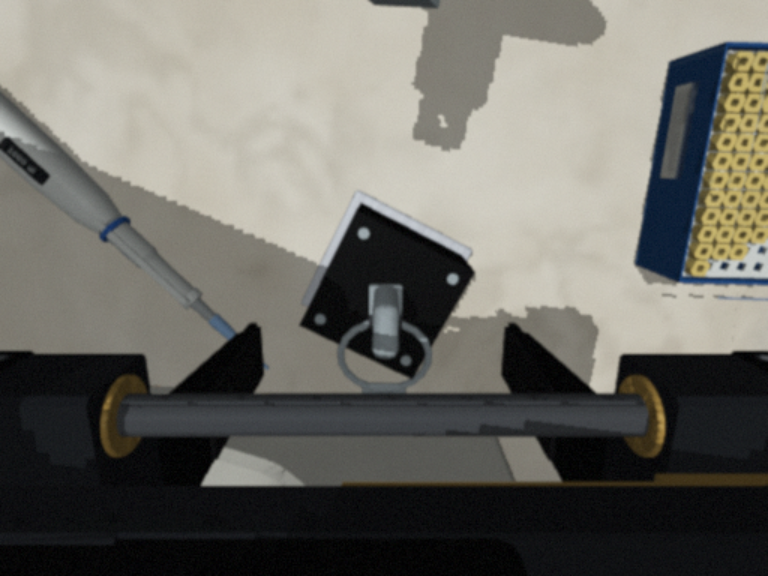

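View pics/w7c.png

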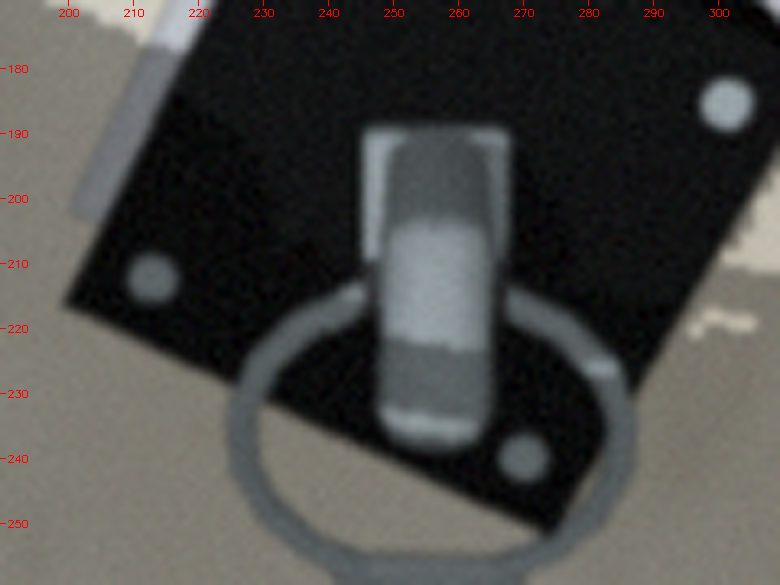

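```bash
python3 - <<'E'
from h import *
import pickle
d=pickle.load(open("c0.pkl","rb")); c=d["w7"]
q=np.load("pin.npy")
for z0 in (49.3,52):
  for dy in (0,-1.,1):
    R=Rn.from_euler('z',q[3]).as_matrix(); p=np.array([q[0],q[1]+dy,z0])
    print(z0,dy,proj(c,p+np.array([[0,13,54],[0,-13,54],[0,13,14],[0,9,6],[0,9,0],[-9,9,6],[9,9,6],[-6,-13,54],[6,-13,54]])@R.T).round(1).tolist())
E
```

```text
49.3 0 [[256.2, 201.7], [256.3, 238.6], [256.2, 186.3], [256.2, 188.6], [256.2, 186.8], [245.0, 188.7], [267.4, 188.6], [247.4, 238.6], [265.2, 238.6]]
49.3 -1.0 [[255.9, 203.2], [256.1, 240.0], [256.0, 187.6], [256.0, 189.8], [256.0, 187.9], [244.8, 189.9], [267.2, 189.8], [247.2, 240.0], [265.0, 239.9]]
49.3 1 [[256.4, 200.3], [256.5, 237.2], [256.3, 185.1], [256.4, 187.5], [256.3, 185.6], [245.2, 187.5], [267.5, 187.4], [247.6, 237.3], [265.4, 237.2]]
52 0 [[256.2, 203.0], [256.3, 240.3], [256.2, 187.2], [256.2, 189.5], [256.2, 187.6], [244.9, 189.6], [267.5, 189.5], [247.2, 240.3], [265.3, 240.3]]
52 -1.0 [[255.9, 204.4], [256.1, 241.6], [256.0, 188.5], [256.0, 190.7], [256.0, 188.8], [244.7, 190.7], [267.3, 190.7], [247.0, 241.7], [265.1, 241.6]]
52 1 [[256.4, 201.5], [256.5, 238.9], [256.3, 186.0], [256.4, 188.3], [256.4, 186.4], [245.1, 188.4], [267.7, 188.3], [247.4, 238.9], [265.5, 238.9]]
```

```bash
python3 -m pendant '[{"x":0,"y":0.003,"z":0.15,"rx":0,"ry":0,"rz":0,"jaw":0.4},{"x":0,"y":0.003,"z":0.3,"rx":0,"ry":0,"rz":0,"jaw":0.4},{"x":0,"y":0.003,"z":0.385,"rx":0,"ry":0,"rz":0,"jaw":0.4},{"x":0,"y":0.003,"z":0.385,"rx":0,"ry":0,"rz":0,"jaw":0.3},{"x":0,"y":0.003,"z":0.385,"rx":0,"ry":0,"rz":0,"jaw":0.2},{"x":0,"y":0.003,"z":0.385,"rx":0,"ry":0,"rz":0,"jaw":0},{"x":0,"y":0.003,"z":0.385,"rx":0,"ry":0,"rz":0,"jaw":0},{"x":0,"y":0.003,"z":0.385,"rx":0,"ry":0,"rz":0,"jaw":0},{"x":0,"y":0.003,"z":0.385,"rx":0,"ry":0,"rz":0,"jaw":0}]'
```

```text
t: 7.7
eef_pos: [478.9, 114.6, 260.0]
tcp_rot: [3.142, 0.0, 1.716]
ft_force: [-0.6, -0.0, 0.8]
opening: 0.128
```

```bash
python3 -m pendant '[{"x":0,"y":0,"z":-0.15,"rx":0,"ry":0,"rz":0,"jaw":0},{"x":0,"y":0,"z":-0.5,"rx":0,"ry":0,"rz":0,"jaw":0},{"x":0,"y":0,"z":-0.9,"rx":0,"ry":0,"rz":0,"jaw":0},{"x":0,"y":0,"z":-0.9,"rx":0,"ry":0,"rz":0,"jaw":0},{"x":0,"y":0,"z":-0.9,"rx":0,"ry":0,"rz":0,"jaw":0}]'
cat >> h.py <<'E'
def spR(yaw,lean):
    y=np.array([-np.sin(yaw),np.cos(yaw),0]); h=np.array([-np.cos(yaw),-np.sin(yaw),0]); z=np.cos(lean)*np.array([0,0,1])+np.sin(lean)*h
    return np.c_[np.cross(y,z),y,z]
E
python3 - <<'E'
from h import *
import pickle
c=cam("wrist")
d=pickle.load(open("c0.pkl","rb"));d["w8"]=c;pickle.dump(d,open("c0.pkl","wb"))
cv2.imwrite("pics/w8.png",cv2.resize(c["img"][:,:,::-1],None,fx=1.5,fy=1.5))
crop(c,190,140,320,260,6,"w8c.png")
q=np.load("sp.npy"); S=spR(q[3],q[4]); T=np.c_[S[:,1],S[:,0],-S[:,2]]
R,p=tool(); print(p)
p2=q[:3]+S[:,2]*(12+46+40+171+38.5); print(p2, np.linalg.norm(p2[:2]), rel(R,p,T,p2), Rn.from_matrix(T).as_euler('xyz'))
E
```

```text
t: 8.32
eef_pos: [478.6, 114.6, 394.2]
tcp_rot: [-3.141, 0.0, 1.716]
ft_force: [-0.2, 0.2, -1.5]
opening: 0.122
[478.63262209 114.58523943 393.65921071]
[306.55697284 263.31305706 404.03039326] 404.11748739182036 (array([ 1.1475, -0.9913, -0.0669]), array([-0.6834, -0.082 ,  0.2994])) [2.60444738 0.         1.47549276]
```

View pics/w8.png

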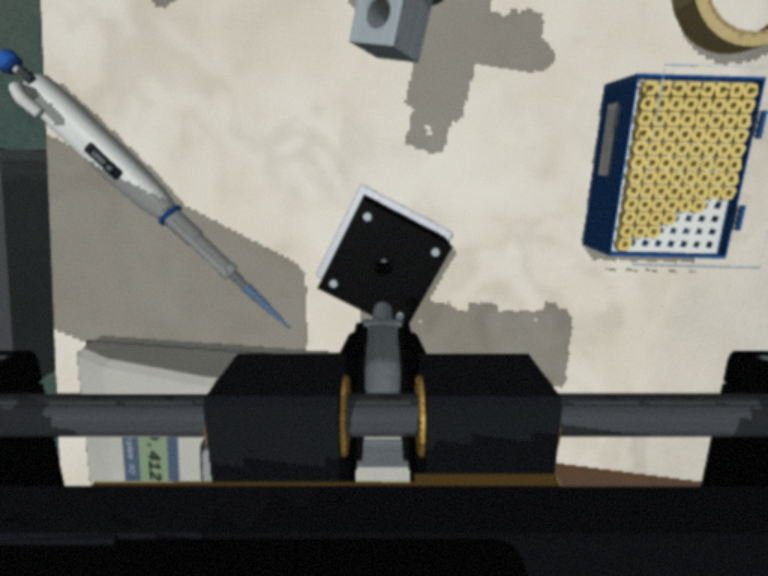

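View pics/w8c.png

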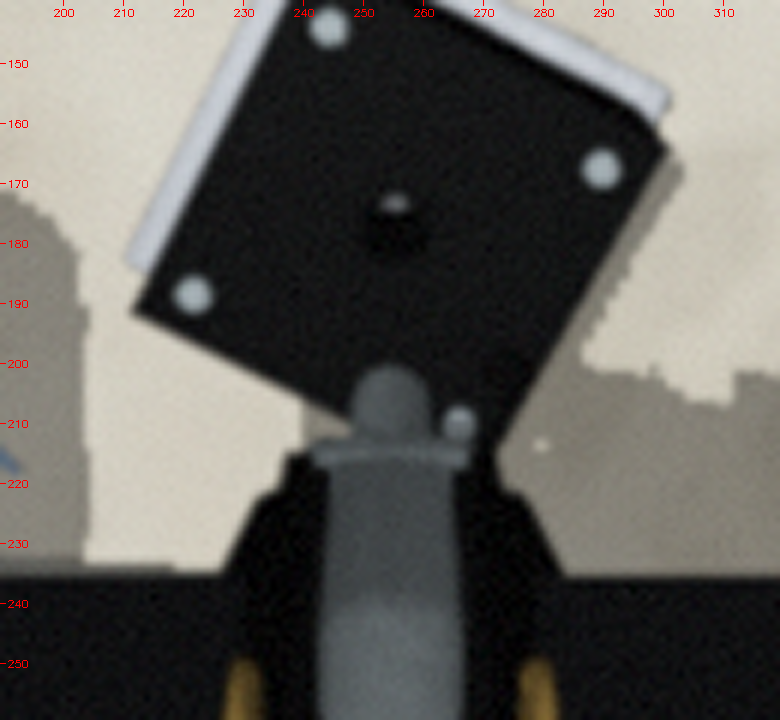

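```bash
python3 - <<'E'
from h import *
import pickle
d=pickle.load(open("c0.pkl","rb")); c=d["w8"]
R,p=tool()
def pp(pts,g,dy=0):  # pin frame pts
    a=np.array([[y+dy,x,171+g-z] for x,y,z in pts],float); return proj(c,p+a@R.T).round(1).tolist()
for g in (35.5,38.5,41):
  for dy in (-1,0,1): print(g,dy,"tip",pp([(0,0,-46)],g,dy),"taperstart +y",pp([(0,5,-36),(5,0,-36),(-5,0,-36)],g,dy),"collar +9 z0,z6",pp([(-9,9,0),(9,9,0),(0,9,6)],g,dy),"tabtop +13",pp([(0,13,54)],g,dy))
E
```

```text
35.5 -1 tip [[253.8, 204.3]] taperstart +y [[253.8, 202.1], [260.3, 208.4], [247.2, 208.4]] collar +9 z0,z6 [[239.7, 213.1], [267.7, 213.0], [253.7, 216.3]] tabtop +13 [[253.6, 243.6]]
35.5 0 tip [[253.8, 203.1]] taperstart +y [[253.8, 200.8], [260.4, 207.1], [247.2, 207.1]] collar +9 z0,z6 [[239.6, 211.6], [267.8, 211.5], [253.7, 214.7]] tabtop +13 [[253.6, 241.6]]
35.5 1 tip [[253.8, 201.9]] taperstart +y [[253.8, 199.6], [260.4, 205.9], [247.2, 205.9]] collar +9 z0,z6 [[239.6, 210.1], [267.8, 210.0], [253.7, 213.2]] tabtop +13 [[253.6, 239.6]]
38.5 -1 tip [[253.8, 203.2]] taperstart +y [[253.8, 200.9], [260.3, 207.1], [247.3, 207.2]] collar +9 z0,z6 [[239.9, 211.5], [267.6, 211.5], [253.7, 214.6]] tabtop +13 [[253.6, 240.8]]
38.5 0 tip [[253.8, 202.0]] taperstart +y [[253.8, 199.7], [260.3, 205.9], [247.3, 205.9]] collar +9 z0,z6 [[239.8, 210.1], [267.6, 210.0], [253.7, 213.1]] tabtop +13 [[253.6, 238.9]]
38.5 1 tip [[253.8, 200.8]] taperstart +y [[253.8, 198.4], [260.3, 204.7], [247.3, 204.7]] collar +9 z0,z6 [[239.8, 208.6], [267.6, 208.5], [253.7, 211.6]] tabtop +13 [[253.6, 237.0]]
41 -1 tip [[253.8, 202.3]] taperstart +y [[253.8, 200.0], [260.2, 206.1], [247.4, 206.1]] collar +9 z0,z6 [[240.0, 210.3], [267.4, 210.2], [253.7, 213.3]] tabtop +13 [[253.6, 238.7]]
41 0 tip [[253.8, 201.1]] taperstart +y [[253.8, 198.7], [260.2, 204.9], [247.3, 204.9]] collar +9 z0,z6 [[240.0, 208.8], [267.4, 208.8], [253.7, 211.8]] tabtop +13 [[253.6, 236.8]]
41 1 tip [[253.8, 199.9]] taperstart +y [[253.8, 197.5], [260.2, 203.7], [247.3, 203.7]] collar +9 z0,z6 [[240.0, 207.4], [267.4, 207.3], [253.7, 210.3]] tabtop +13 [[253.6, 234.9]]
```

```bash
python3 -m pendant '[{"x":0.1,"y":-0.2,"z":-0.15,"rx":-0.15,"ry":-0.02,"rz":0.06,"jaw":0},{"x":0.3,"y":-0.4,"z":-0.2,"rx":-0.3,"ry":-0.04,"rz":0.13,"jaw":0},{"x":0.5,"y":-0.6,"z":-0.2,"rx":-0.45,"ry":-0.055,"rz":0.2,"jaw":0},{"x":0.7,"y":-0.8,"z":-0.15,"rx":-0.6,"ry":-0.07,"rz":0.26,"jaw":0},{"x":0.9,"y":-0.991,"z":-0.1,"rx":-0.683,"ry":-0.082,"rz":0.299,"jaw":0},{"x":1,"y":-0.991,"z":-0.067,"rx":-0.683,"ry":-0.082,"rz":0.299,"jaw":0},{"x":1,"y":-0.991,"z":-0.067,"rx":-0.683,"ry":-0.082,"rz":0.299,"jaw":0}]'
python3 - <<'E'
from h import *
import pickle
c=cam("wrist")
d=pickle.load(open("c0.pkl","rb"));d["w9"]=c;pickle.dump(d,open("c0.pkl","wb"))
cv2.imwrite("pics/w9.png",cv2.resize(c["img"][:,:,::-1],None,fx=1.5,fy=1.5))
q=np.load("sp.npy"); S=spR(q[3],q[4]); T=np.c_[S[:,1],S[:,0],-S[:,2]]
R,p=tool(); print(p)
p2=q[:3]+S[:,2]*(12+46+40+171+38.5); print(rel(R,p,T,p2))
E
```

```text
t: 9.25
eef_pos: [309.2, 242.4, 403.3]
tcp_rot: [2.606, 0.002, 1.479]
ft_force: [-0.5, 0.5, -2.4]
opening: 0.128
[309.74937836 241.92895067 403.67218642]
(array([ 0.14  , -0.0282, -0.0198]), array([-0.0016,  0.0001,  0.0041]))
```

View pics/w9.png

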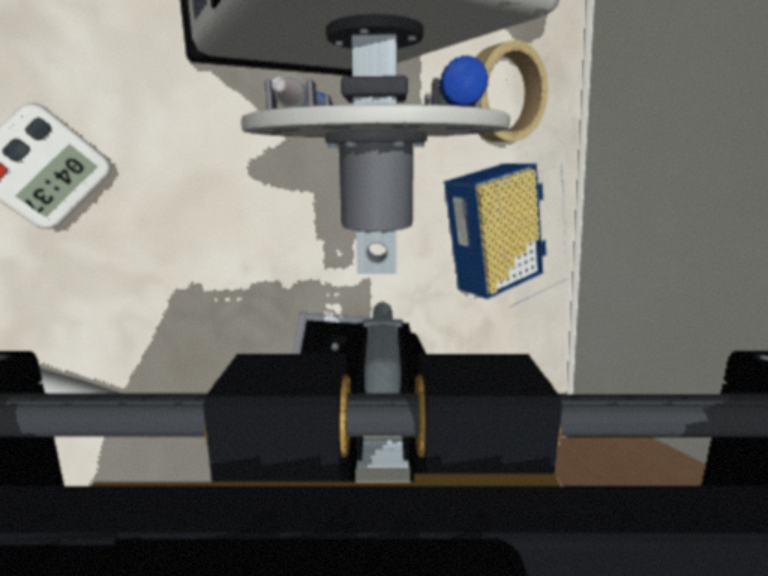

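```bash
python3 -m pendant '[{"x":0.07,"y":-0.028,"z":0.05,"rx":0,"ry":0,"rz":0,"jaw":0},{"x":0.14,"y":-0.028,"z":0.147,"rx":0,"ry":0,"rz":0.004,"jaw":0},{"x":0.14,"y":-0.028,"z":0.147,"rx":0,"ry":0,"rz":0.004,"jaw":0},{"x":0.14,"y":-0.028,"z":0.147,"rx":0,"ry":0,"rz":0.004,"jaw":0}]'
python3 - <<'E'
from h import *
import pickle
d=pickle.load(open("c0.pkl","rb"))
c=cam("wrist"); d["w10"]=c;d["t10"]=tool();d["side10"]=cam("side");d["sc10"]=cam("scene");pickle.dump(d,open("c0.pkl","wb"))
crop(c,200,110,310,230,6,"w10c.png")
crop(d["side10"],100,140,230,250,6,"e10c.png")
cv2.imwrite("pics/sc10.png",cv2.resize(d["sc10"]["img"][:,:,::-1],None,fx=1.5,fy=1.5))
q=np.load("sp.npy"); S=spR(q[3],q[4]); T=np.c_[S[:,1],S[:,0],-S[:,2]]
R,p=tool(); print(p)
p2=q[:3]+S[:,2]*(12+46+15+171+38.5); print(rel(R,p,T,p2))
E
```

```text
t: 9.8
eef_pos: [319.9, 261.1, 383.8]
tcp_rot: [2.604, -0.001, 1.473]
ft_force: [0.8, -0.6, -1.6]
opening: 0.125
[319.68145483 261.25788532 384.23767346]
(array([ 0.0053, -0.0085,  0.008 ]), array([ 0.0027, -0.0006, -0.0044]))
```

View pics/w10c.png

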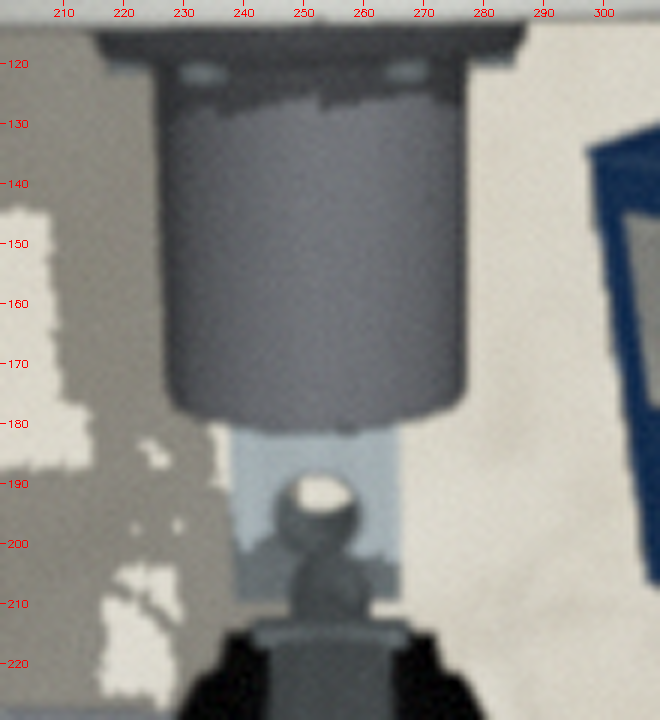

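View pics/e10c.png

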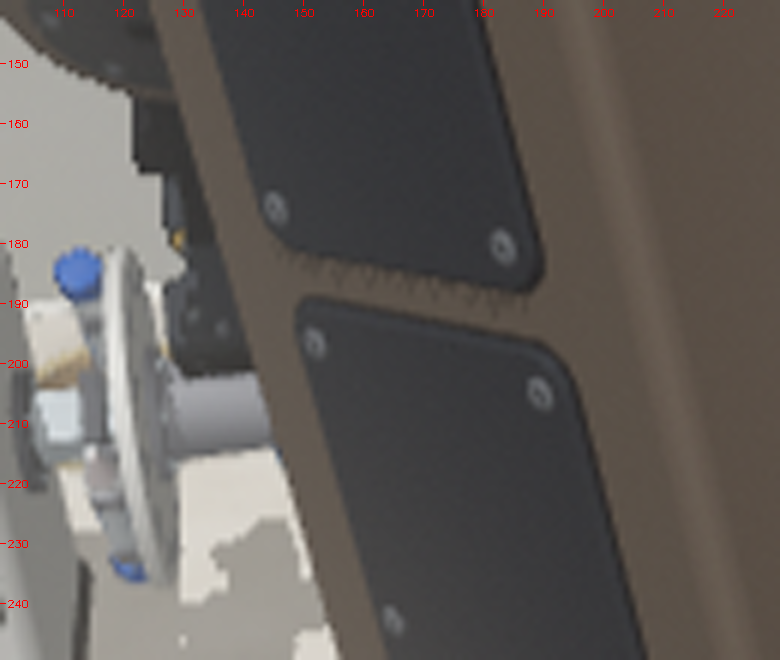

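View pics/sc10.png

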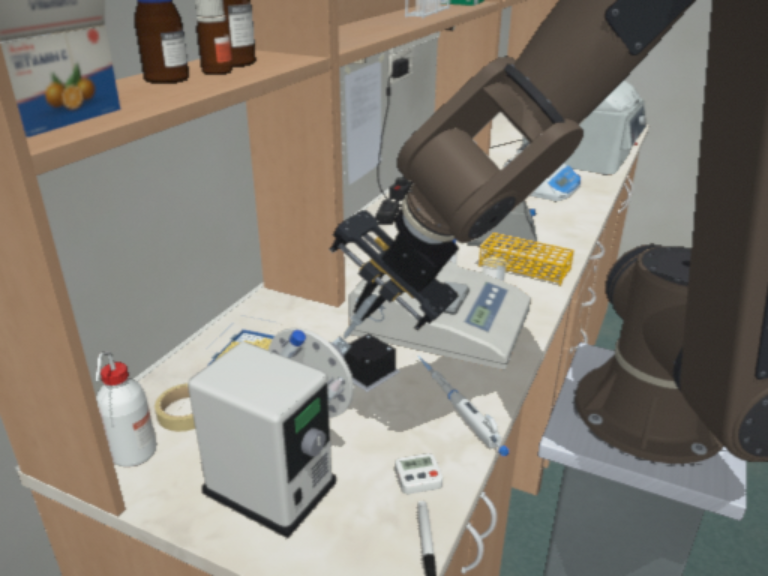

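```bash
python3 - <<'E'
from h import *
import pickle
d=pickle.load(open("c0.pkl","rb")); c=d["w10"]; R,p=d["t10"]
W=lambda a: proj(c,p+np.atleast_2d(np.array(a,float))@R.T).round(1).tolist()
for D in (266,270.5,275):
    print(D,"mouth c",W([[0,0,D]]),"top",W([[6,0,D]]),"bot",W([[-6,0,D]]),"exit c/top/bot",W([[0,0,D+24],[6,0,D+24],[-6,0,D+24]]),"ends -12.7,-15",W([[-12.7,0,D],[-15,0,D]]), "width",W([[0,12,D],[0,-12,D]]))
print("tip", W([[0,0,171+38.5+46],[-1,0,171+38.5+46],[4,0,171+38.5+36],[5,0,171+38.5+36]]))
E
```

```text
266 mouth c [[254.9, 198.2]] top [[254.9, 191.3]] bot [[254.9, 205.1]] exit c/top/bot [[254.9, 190.6], [254.9, 184.2], [254.9, 196.9]] ends -12.7,-15 [[254.9, 212.7], [254.9, 215.3]] width [[269.3, 198.2], [240.5, 198.3]]
270.5 mouth c [[254.9, 196.7]] top [[254.9, 189.8]] bot [[254.9, 203.5]] exit c/top/bot [[254.9, 189.3], [254.9, 183.0], [254.9, 195.5]] ends -12.7,-15 [[254.9, 210.9], [254.9, 213.5]] width [[269.1, 196.7], [240.7, 196.7]]
275 mouth c [[254.9, 195.2]] top [[254.9, 188.5]] bot [[254.9, 201.9]] exit c/top/bot [[254.9, 188.0], [254.9, 181.8], [254.9, 194.2]] ends -12.7,-15 [[254.9, 209.2], [254.9, 211.7]] width [[268.9, 195.2], [240.9, 195.2]]
tip [[254.9, 202.0], [254.9, 203.2], [254.9, 201.0], [254.9, 199.7]]
```

```bash
python3 -m pendant '[{"x":0.01,"y":-0.01,"z":0.03,"rx":0,"ry":0,"rz":0,"jaw":0},{"x":0.01,"y":-0.01,"z":0.06,"rx":0,"ry":0,"rz":0,"jaw":0},{"x":0.01,"y":-0.01,"z":0.06,"rx":0,"ry":0,"rz":0,"jaw":0},{"x":0.01,"y":-0.01,"z":0.06,"rx":0,"ry":0,"rz":0,"jaw":0}]'
python3 - <<'E'
from h import *
import pickle
d=pickle.load(open("c0.pkl","rb"))
c=cam("wrist"); d["w11"]=c;d["t11"]=tool();pickle.dump(d,open("c0.pkl","wb"))
crop(c,220,170,290,230,11,"w11c.png")
im=d["w11"]["img"]; im2=im.copy(); im2=np.clip((im.astype(float)/255)**.5*255,0,255).astype(np.uint8); c2=dict(c);c2["img"]=im2; crop(c2,220,170,290,230,11,"w11g.png")
q=np.load("sp.npy"); S=spR(q[3],q[4]); T=np.c_[S[:,1],S[:,0],-S[:,2]]
R,p=tool(); print((T.T@(q[:3]+S[:,2]*12-p)).round(1), rel(R,p,T,p)[1])
W=lambda a: proj(c,p+np.atleast_2d(np.array(a,float))@R.T).round(1).tolist()
D=262.7
print(D,"mouth c",W([[0,0,D]]),"top",W([[6,0,D]]),"exit c/bot",W([[0,0,D+24],[-6,0,D+24]]),"end -12.7",W([[-12.7,0,D]]), "width",W([[0,12,D],[0,-12,D]]))
E
```

```text
t: 10.45
eef_pos: [323.2, 262.8, 375.4]
tcp_rot: [2.603, -0.002, 1.473]
ft_force: [-0.1, 0.4, -2.2]
opening: 0.123
[ -1.1   0.3 262.4] [ 0.0024 -0.0006 -0.0038]
262.7 mouth c [[254.8, 199.4]] top [[254.8, 192.4]] exit c/bot [[254.8, 191.6], [254.8, 198.0]] end -12.7 [[254.8, 214.0]] width [[269.4, 199.4], [240.2, 199.5]]
```

View pics/w11g.png

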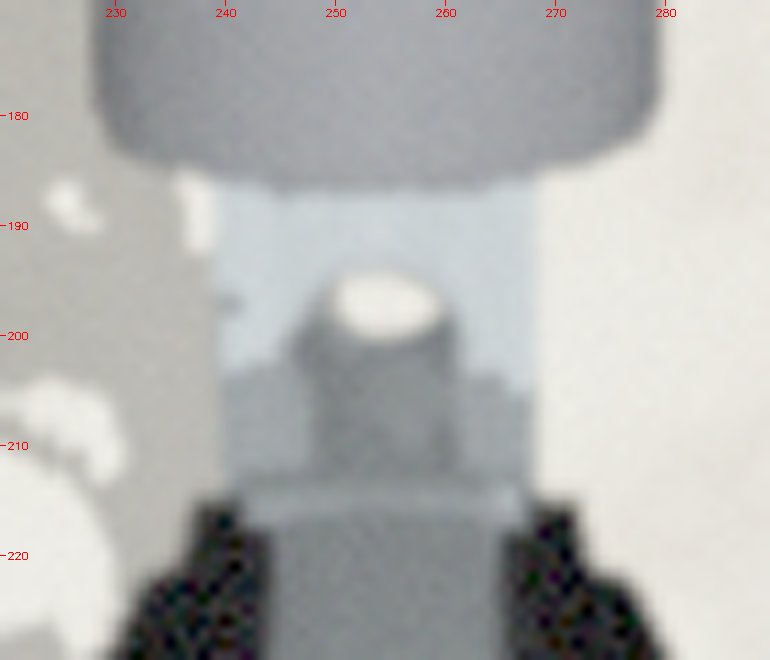

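```bash
python3 -m pendant '[{"x":-0.005,"y":-0.0035,"z":0.02,"rx":0,"ry":0,"rz":0,"jaw":0},{"x":-0.005,"y":-0.0035,"z":0.04,"rx":0,"ry":0,"rz":0,"jaw":0},{"x":-0.005,"y":-0.0035,"z":0.06,"rx":0,"ry":0,"rz":0,"jaw":0},{"x":-0.005,"y":-0.0035,"z":0.08,"rx":0,"ry":0,"rz":0,"jaw":0}]'
python3 -m pendant '[{"x":0,"y":0,"z":0.02,"rx":0,"ry":0,"rz":0,"jaw":0},{"x":0,"y":0,"z":0.04,"rx":0,"ry":0,"rz":0,"jaw":0}]'
```

```text
t: 11.0
eef_pos: [329.0, 261.6, 364.6]
tcp_rot: [2.603, -0.002, 1.473]
ft_force: [0.2, -0.2, -1.1]
opening: 0.126
t: 11.25
eef_pos: [332.0, 261.2, 359.5]
tcp_rot: [2.603, -0.002, 1.473]
ft_force: [1.3, -0.2, -1.4]
opening: 0.124
```

```bash
python3 -m pendant '[{"x":0,"y":0,"z":0.03,"rx":0,"ry":0,"rz":0,"jaw":0},{"x":0,"y":0,"z":0.06,"rx":0,"ry":0,"rz":0,"jaw":0}]'
python3 - <<'E'
from h import *
c=cam("wrist")
im=c["img"]; c["img"]=np.clip((im.astype(float)/255)**.5*255,0,255).astype(np.uint8); crop(c,220,170,290,230,11,"w12g.png")
print(env.state()["moment"],env.state()["ft_force"])
E
```

```text
t: 11.5
eef_pos: [336.7, 260.8, 351.7]
tcp_rot: [2.603, -0.002, 1.473]
ft_force: [-0.8, 1.1, -2.0]
opening: 0.124
[0.00064203 0.35051629 0.0059959 ] [ 0.41231773 -0.41514574 -2.39850024]
```

View pics/w12g.png

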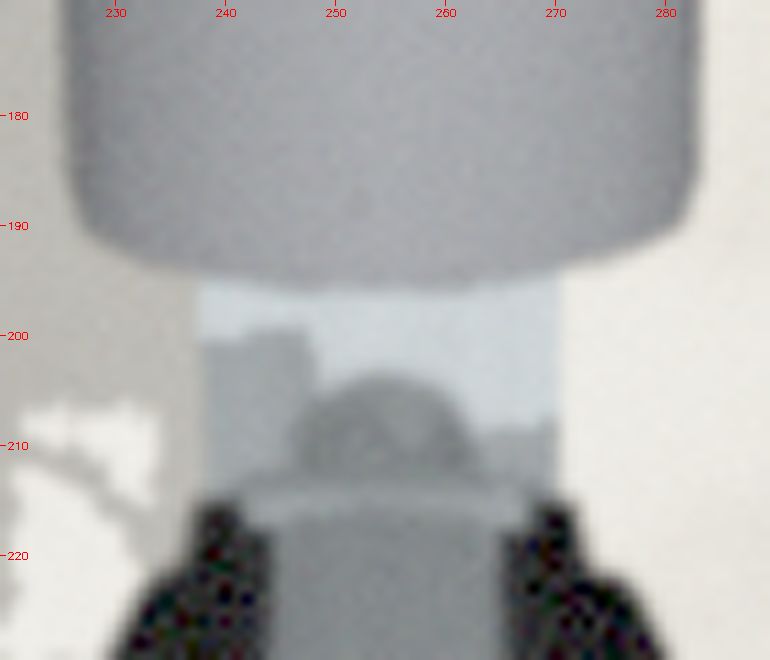

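```bash
python3 -m pendant '[{"x":0,"y":0,"z":0.035,"rx":0,"ry":0,"rz":0,"jaw":0},{"x":0,"y":0,"z":0.07,"rx":0,"ry":0,"rz":0,"jaw":0},{"x":0,"y":0,"z":0.1,"rx":0,"ry":0,"rz":0,"jaw":0}]'
python3 -m pendant '[{"x":0,"y":0,"z":0.02,"rx":0,"ry":0,"rz":0,"jaw":0},{"x":0,"y":0,"z":0.04,"rx":0,"ry":0,"rz":0,"jaw":0},{"x":0,"y":0,"z":0.05,"rx":0,"ry":0,"rz":0,"jaw":0}]'
```

```text
t: 11.92
eef_pos: [344.3, 260.1, 338.8]
tcp_rot: [2.603, -0.002, 1.473]
ft_force: [-0.1, 0.1, -0.9]
opening: 0.125
t: 12.3
eef_pos: [348.0, 259.7, 332.5]
tcp_rot: [2.603, -0.002, 1.473]
ft_force: [-0.2, -0.1, -1.9]
opening: 0.126
```

```bash
python3 -m pendant '[{"x":0,"y":0,"z":0.01,"rx":0,"ry":0,"rz":0,"jaw":0},{"x":0,"y":0,"z":0.02,"rx":0,"ry":0,"rz":0,"jaw":0}]'
python3 -m pendant '[{"x":0,"y":0,"z":0.01,"rx":0,"ry":0,"rz":0,"jaw":0},{"x":0,"y":0,"z":0.01,"rx":0,"ry":0,"rz":0,"jaw":0}]'
python3 - <<'E'
from h import *
c=cam("wrist")
im=c["img"]; c["img"]=np.clip((im.astype(float)/255)**.5*255,0,255).astype(np.uint8); crop(c,220,170,290,230,11,"w13g.png")
q=np.load("sp.npy"); S=spR(q[3],q[4]); T=np.c_[S[:,1],S[:,0],-S[:,2]]
R,p=tool(); print((T.T@(q[:3]+S[:,2]*12-p)).round(1))
E
```

```text
t: 12.55
eef_pos: [349.5, 259.6, 330.1]
tcp_rot: [2.602, -0.002, 1.473]
ft_force: [-0.5, -0.6, -1.3]
opening: 0.127
t: 12.8
eef_pos: [350.2, 259.5, 328.9]
tcp_rot: [2.602, -0.002, 1.473]
ft_force: [-2.5, -0.1, -1.0]
opening: 0.126
[ -0.4   0.8 208.5]
```

View pics/w13g.png

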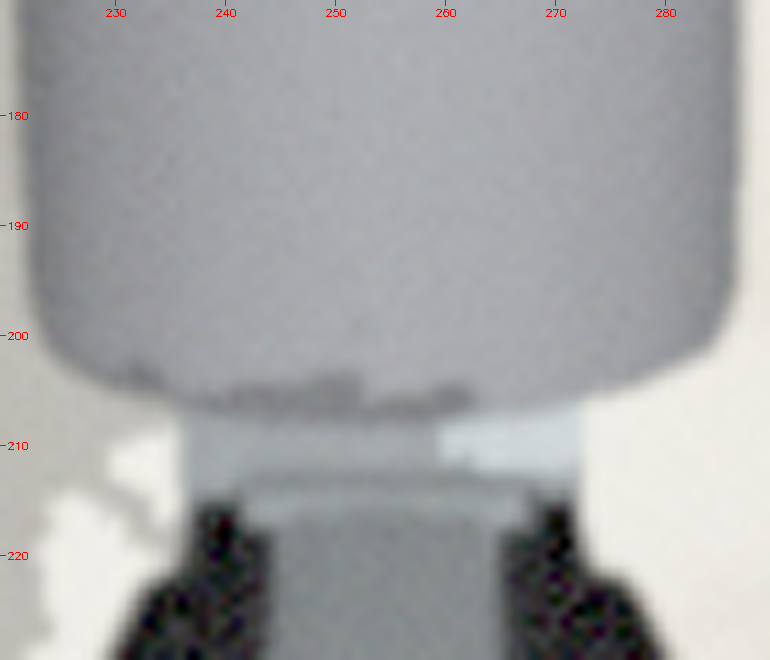

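```bash
python3 -m pendant '[{"x":0,"y":0,"z":0.007,"rx":0,"ry":0,"rz":0,"jaw":0},{"x":0,"y":0,"z":0.013,"rx":0,"ry":0,"rz":0,"jaw":0}]'
python3 -m pendant '[{"x":0,"y":0,"z":0.007,"rx":0,"ry":0,"rz":0,"jaw":0},{"x":0,"y":0,"z":0.007,"rx":0,"ry":0,"rz":0,"jaw":0}]'
```

```text
t: 13.1
eef_pos: [350.2, 259.4, 328.4]
tcp_rot: [2.601, -0.003, 1.474]
ft_force: [-29.3, -0.1, 35.1]
opening: 0.125
t: 13.35
eef_pos: [350.5, 259.4, 327.7]
tcp_rot: [2.6, -0.004, 1.474]
ft_force: [-26.5, 2.2, 32.5]
opening: 0.121
```

```bash
python3 -m pendant '[{"x":0,"y":0,"z":-0.012,"rx":0,"ry":0,"rz":0,"jaw":0},{"x":0,"y":0,"z":-0.012,"rx":0,"ry":0,"rz":0,"jaw":0.34},{"x":0,"y":0,"z":-0.012,"rx":0,"ry":0,"rz":0,"jaw":0.34},{"x":0,"y":0,"z":-0.012,"rx":0,"ry":0,"rz":0,"jaw":0.34},{"x":0,"y":0,"z":-0.012,"rx":0,"ry":0,"rz":0,"jaw":0.34}]'
python3 - <<'E'
from h import *
import pickle
c=cam("wrist")
im=c["img"]; c2=dict(c); c2["img"]=np.clip((im.astype(float)/255)**.5*255,0,255).astype(np.uint8); crop(c2,190,150,320,260,6,"w14g.png")
E
```

```text
t: 13.98
eef_pos: [351.0, 259.5, 327.6]
tcp_rot: [2.603, -0.002, 1.473]
ft_force: [0.4, -0.5, -0.1]
opening: 0.338
```

View pics/w14g.png

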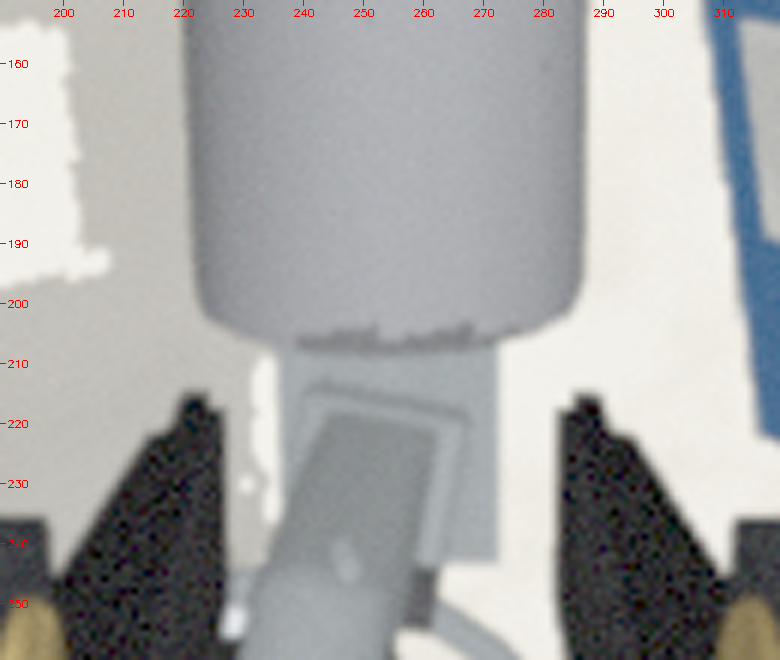

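```bash
python3 - <<'E'
from h import *
import pickle
d=pickle.load(open("c0.pkl","rb"))
c=cam("wrist")
d["w15"]=c;pickle.dump(d,open("c0.pkl","wb"))
im=c["img"]; c2=dict(c); c2["img"]=np.clip((im.astype(float)/255)**.5*255,0,255).astype(np.uint8); crop(c2,190,200,330,310,5.7,"w15g.png")
q=np.load("sp.npy"); S=spR(q[3],q[4])
def mod(psi,an,n,tx=0,ty=0,s=0):
    Rp=S@Rn.from_euler('z',psi).as_matrix()@Rn.from_euler('xy',[tx,ty]).as_matrix()
E
```

```text
(no output)
```

View pics/w15g.png

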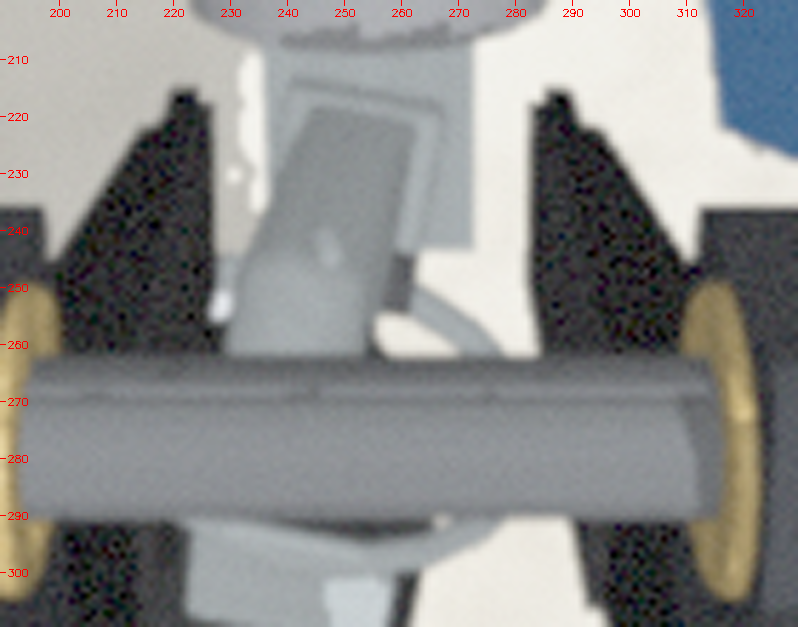

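```bash
python3 -m pendant '[{"x":0,"y":-0.02,"z":0,"rx":0,"ry":0,"rz":0,"jaw":0.34},{"x":0,"y":-0.02,"z":0,"rx":0,"ry":0,"rz":0,"jaw":0.34}]'
python3 - <<'E'
from h import *
import pickle
d=pickle.load(open("c0.pkl","rb"))
c=cam("wrist")
d["w16"]=c;pickle.dump(d,open("c0.pkl","wb"))
im=c["img"]; c2=dict(c); c2["img"]=np.clip((im.astype(float)/255)**.5*255,0,255).astype(np.uint8); crop(c2,190,200,330,310,5.7,"w16g.png")
E
```

```text
t: 14.32
eef_pos: [348.1, 259.7, 326.1]
tcp_rot: [2.603, -0.002, 1.473]
ft_force: [0.3, -0.4, 0.6]
opening: 0.342
```

View pics/w16g.png

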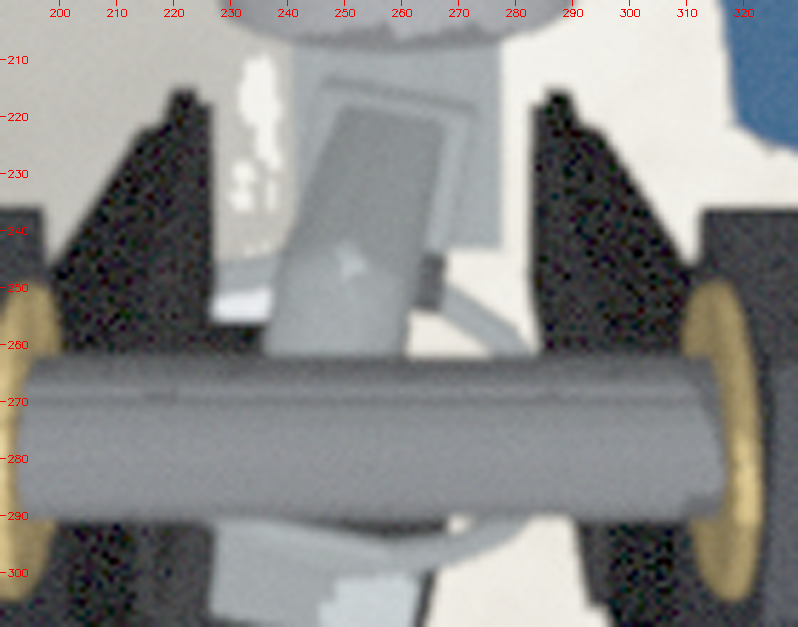

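```bash
python3 - <<'E'
from h import *
import pickle
d=pickle.load(open("c0.pkl","rb"))
c=d["w16"]
im=c["img"]; c2=dict(c); c2["img"]=np.clip((im.astype(float)/255)**.4*255,0,255).astype(np.uint8); crop(c2,190,280,330,384,5.7,"w16h.png")
E
```

```text
(no output)
```

View pics/w16h.png

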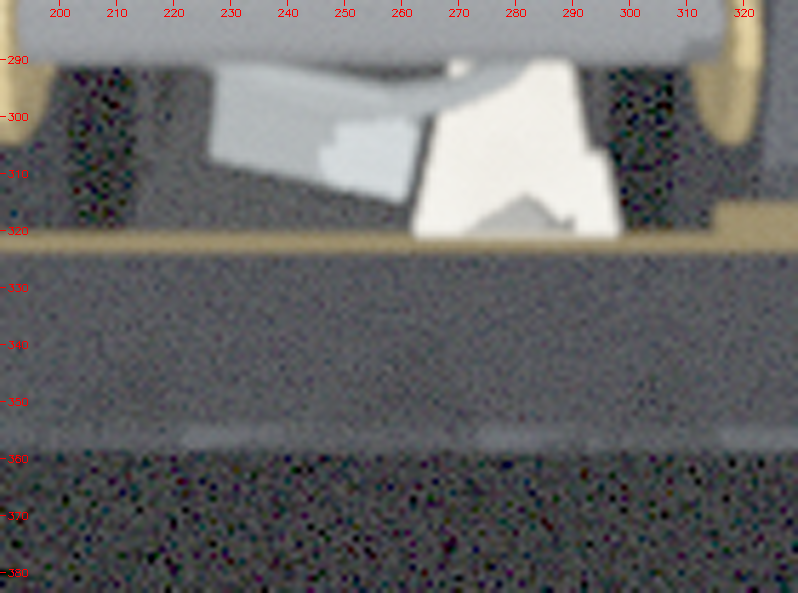

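```bash
cat > fit5.py <<'E'
from h import *
import pickle
from scipy.optimize import least_squares
d=pickle.load(open("c0.pkl","rb")); c=d["w16"]
q=np.load("sp.npy"); S=spR(q[3],q[4]); o=q[:3]
def W(k,a):
    psi,an,ox,oy,ty=k; P=Rn.from_euler('z',psi).as_matrix(); T=Rn.from_euler('y',ty).as_matrix()
    return o+(np.array([ox,oy,12])+np.atleast_2d(a)@(T@P).T)@S.T
def pts(k):
    an=k[1]; u=np.array([0,-np.sin(an),-np.cos(an)]); h=np.array([0,-9.5,10.]); X=np.array([1,0,0])
    return W(k,[[-9,9,6],[9,9,6],[-6,13,14],[6,13,14],h+66*u-13*X,h+66*u+13*X])
ob=np.array([(247,214.5),(271.5,219.5),(250.5,218),(268.5,222),(226.5,307.5),(260.5,315.5)])
f=lambda k: np.r_[(proj(c,pts(k))-ob).ravel(),k[2]*.5,k[3]*.5,k[4]*20]
s=least_squares(f,[-.2,1.3,0,0,0]); print(s.x.round(3),f(s.x).round(1))
k=s.x
print("spindle coords of ring center, thumb:",[( (W(k,a)-o)@S).round(1).tolist() for a in [np.array([0,-9.5-25*np.sin(k[1]),10-25*np.cos(k[1])]),np.array([0,-9.5-56*np.sin(k[1]),10-56*np.cos(k[1])])]])
E
python3 fit5.py
```

```text
[-0.164  1.249 -1.732 -2.462 -0.085] [-1.8  2.1  2.1  2.3 -0.8 -2.   1.  -2.5 -0.3  0.7 -0.1 -0.7 -0.9 -1.2
 -1.7]
spindle coords of ring center, thumb: [[[-7.3, -35.2, 13.6]], [[-11.3, -64.3, 3.5]]]
```

```bash
python3 -m pendant '[{"x":-0.07,"y":0,"z":0,"rx":0,"ry":0,"rz":0,"jaw":0.38},{"x":-0.14,"y":0,"z":0,"rx":0,"ry":0,"rz":0,"jaw":0.38},{"x":-0.2,"y":0,"z":0,"rx":0,"ry":0,"rz":0,"jaw":0.38},{"x":-0.2,"y":0,"z":0,"rx":0,"ry":0,"rz":0,"jaw":0.38}]'
python3 - <<'E'
from h import *
import pickle
d=pickle.load(open("c0.pkl","rb"))
c=cam("wrist")
d["w17"]=c;pickle.dump(d,open("c0.pkl","wb"))
im=c["img"]; c2=dict(c); c2["img"]=np.clip((im.astype(float)/255)**.5*255,0,255).astype(np.uint8); crop(c2,180,150,330,270,5.3,"w17g.png")
q=np.load("sp.npy"); S=spR(q[3],q[4]); T=np.c_[S[:,1],S[:,0],-S[:,2]]
R,p=tool(); print((S.T@(p+R[:,2]*190-q[:3])).round(1))
E
```

```text
t: 14.88
eef_pos: [345.4, 229.1, 326.3]
tcp_rot: [2.603, -0.002, 1.472]
ft_force: [-0.1, 0.7, 0.4]
opening: 0.382
[ -3.3 -29.9  29.2]
```

View pics/w17g.png

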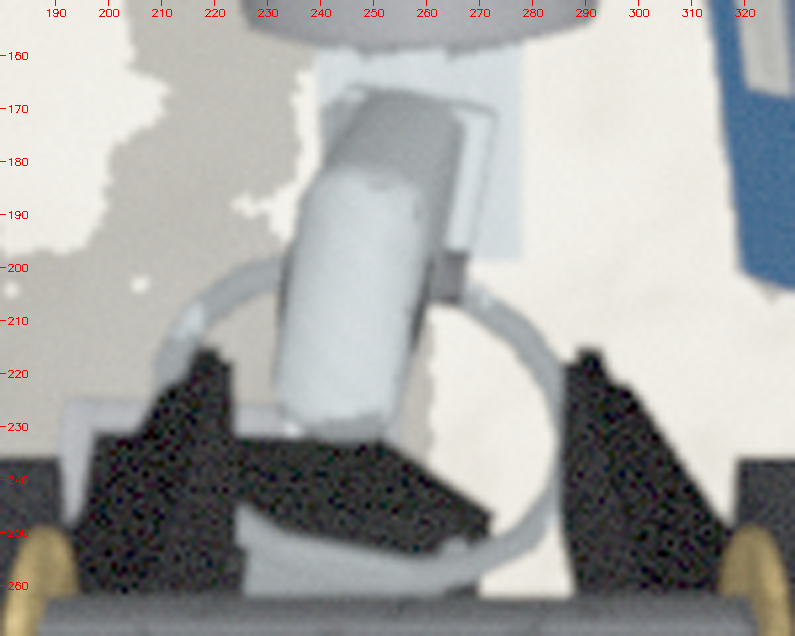

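```bash
python3 -m pendant '[{"x":0,"y":-0.025,"z":0,"rx":0,"ry":0,"rz":0,"jaw":0.34},{"x":0,"y":-0.025,"z":0.04,"rx":0,"ry":0,"rz":0,"jaw":0.34},{"x":0,"y":-0.025,"z":0.08,"rx":0,"ry":0,"rz":0,"jaw":0.34},{"x":0,"y":-0.025,"z":0.12,"rx":0,"ry":0,"rz":0,"jaw":0.34}]'
python3 - <<'E'
from h import *
import pickle
d=pickle.load(open("c0.pkl","rb"))
c=cam("wrist")
d["w18"]=c;pickle.dump(d,open("c0.pkl","wb"))
im=c["img"]; c2=dict(c); c2["img"]=np.clip((im.astype(float)/255)**.5*255,0,255).astype(np.uint8); crop(c2,180,150,330,270,5.3,"w18g.png")
E
```

```text
t: 15.42
eef_pos: [354.7, 230.9, 315.2]
tcp_rot: [2.611, -0.001, 1.473]
ft_force: [-1.6, -1.5, 5.1]
opening: 0.34
```

View pics/w18g.png

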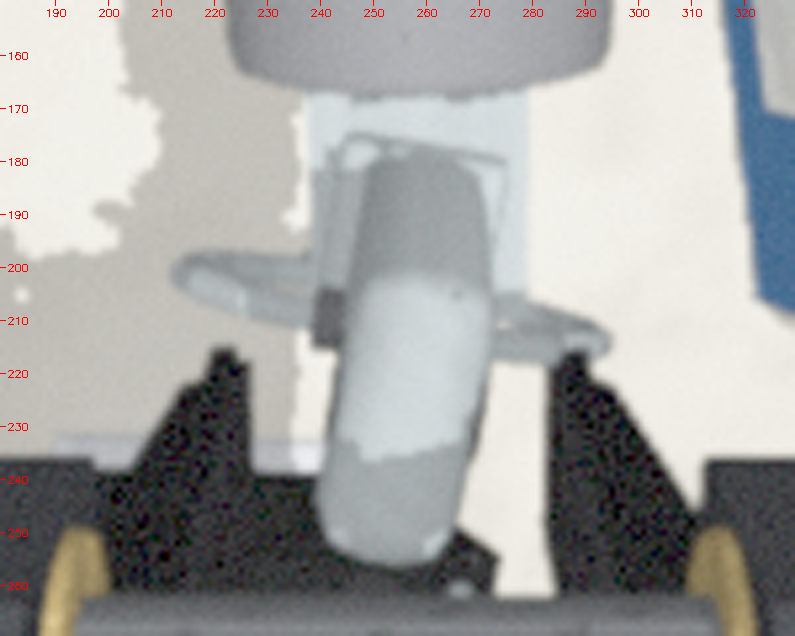

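```bash
python3 -m pendant '[{"x":0,"y":0,"z":0.04,"rx":0,"ry":0,"rz":0,"jaw":0.34},{"x":0,"y":0,"z":0.08,"rx":0,"ry":0,"rz":0,"jaw":0.34},{"x":0,"y":0.02,"z":0.1,"rx":0,"ry":0,"rz":0,"jaw":0.34},{"x":0,"y":0.035,"z":0.1,"rx":0,"ry":0,"rz":0,"jaw":0.34}]'
python3 - <<'E'
from h import *
import pickle
d=pickle.load(open("c0.pkl","rb"))
c=cam("wrist")
d["w19"]=c;pickle.dump(d,open("c0.pkl","wb"))
im=c["img"]; c2=dict(c); c2["img"]=np.clip((im.astype(float)/255)**.5*255,0,255).astype(np.uint8); crop(c2,180,150,330,270,5.3,"w19g.png")
q=np.load("sp.npy"); S=spR(q[3],q[4]); T=np.c_[S[:,1],S[:,0],-S[:,2]]
R,p=tool(); print((S.T@(p+R[:,2]*190-q[:3])).round(1))
E
```

```text
t: 15.98
eef_pos: [368.5, 230.4, 308.8]
tcp_rot: [2.617, 0.0, 1.472]
ft_force: [0.4, 0.3, 0.2]
opening: 0.343
[  4.6 -27.2   2.6]
```

View pics/w19g.png

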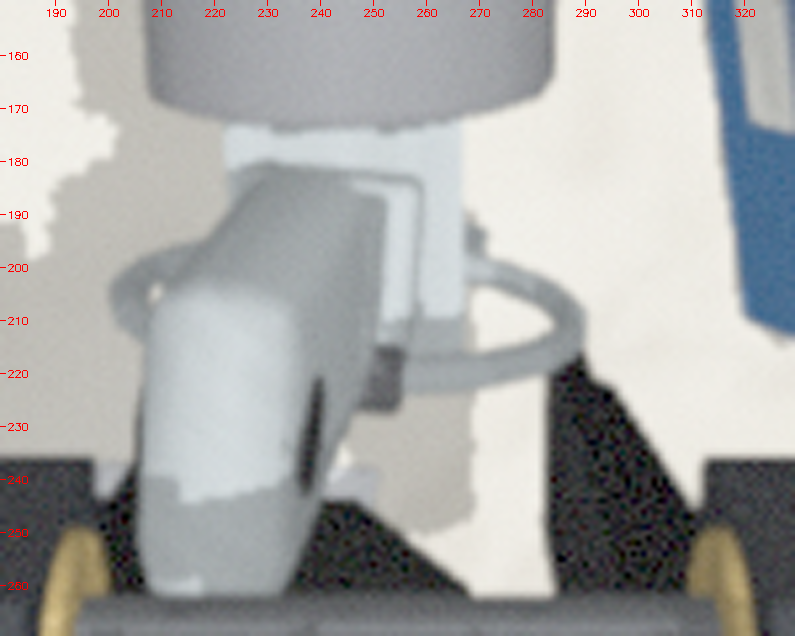

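```bash
python3 - <<'E'
from h import *
s=env.state(); print(s["joints"].round(3), s["qvel"].round(3), s["ft_force"].round(1), s["moment"].round(2), s["tau"].round(1))
E
```

```text
[ 0.457  0.359  2.197 -1.134  0.296  1.609] [ 0.004 -0.008  0.005 -0.     0.001  0.003] [0.7 0.8 0.9] [-0.1   0.16 -0.02] [  0.3 -42.  -15.3  -0.4  -0.1   0.1]
```

```bash
cat >> h.py <<'E'
def toolR(yaw,lean):
    S=spR(yaw,lean); return np.c_[S[:,1],S[:,0],-S[:,2]]
E
python3 - <<'E'
from h import *
q=np.load("sp.npy"); S=spR(q[3],q[4])
R,p=tool()
T=toolR(q[3],q[4]-.2)
for tip in [(-2,-27,-3),(-2,-21,-3),(-2,-17,-3)]:
    p2=q[:3]+S@np.array(tip,float)-T[:,2]*190
    print(tip,p2.round(0),rel(R,p,T,p2))
E
```

```text
(-2, -27, -3) [398. 227. 316.] (array([-0.0002,  0.1924,  0.0602]), array([ 0.2389,  0.0018, -0.0041]))
(-2, -21, -3) [398. 233. 316.] (array([0.0398, 0.1923, 0.0602]), array([ 0.2389,  0.0018, -0.0041]))
(-2, -17, -3) [399. 237. 316.] (array([0.0664, 0.1922, 0.0601]), array([ 0.2389,  0.0018, -0.0041]))
```

```bash
python3 -m pendant '[{"x":0,"y":0.1,"z":0.02,"rx":0.12,"ry":0,"rz":0,"jaw":0.38},{"x":0,"y":0.2,"z":0.02,"rx":0.239,"ry":0,"rz":0,"jaw":0.38},{"x":0,"y":0.2,"z":0.02,"rx":0.239,"ry":0,"rz":0,"jaw":0.38},{"x":0,"y":0.2,"z":0.02,"rx":0.239,"ry":0,"rz":0,"jaw":0.38}]'
python3 - <<'E'
from h import *
q=np.load("sp.npy"); S=spR(q[3],q[4])
R,p=tool()
print(env.state()["joints"].round(3))
print((S.T@(p+R[:,2]*190-q[:3])).round(1))
T=toolR(q[3],q[4]-.2)
for tip in [(-2,-27,-3),(-2,-17,-3)]:
    p2=q[:3]+S@np.array(tip,float)-T[:,2]*190
    print(tip,rel(R,p,T,p2))
c=cam("wrist")
im=c["img"]; c2=dict(c); c2["img"]=np.clip((im.astype(float)/255)**.5*255,0,255).astype(np.uint8); crop(c2,180,150,330,270,5.3,"w20g.png")
E
```

```text
t: 16.52
eef_pos: [395.9, 227.6, 321.7]
tcp_rot: [2.803, -0.001, 1.471]
ft_force: [-0.6, 0.8, -0.7]
opening: 0.38
[ 0.406  0.359  2.106 -0.414  0.409  0.865]
[ -0.4 -27.2   3.2]
(-2, -27, -3) (array([ 0.0001, -0.0009,  0.0429]), array([ 0.0014,  0.0012, -0.0053]))
(-2, -17, -3) (array([ 0.0667, -0.0012,  0.0429]), array([ 0.0014,  0.0012, -0.0053]))
```

View pics/w20g.png

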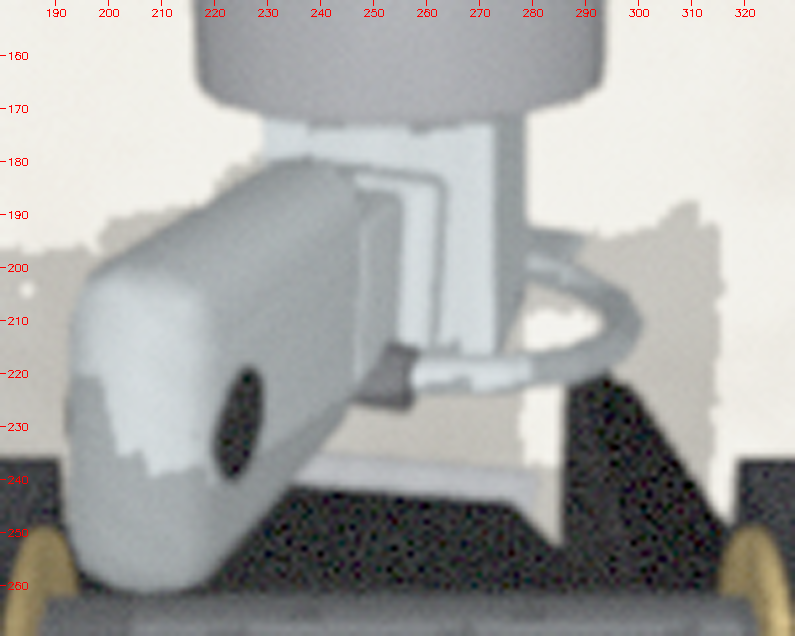

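```bash
python3 - <<'E'
from h import *
q=np.load("sp.npy"); S=spR(q[3],q[4])
R,p=tool()
T=toolR(q[3],q[4]-.1)
for tip in [(-1,-27,-3),(-1,-21,-3)]:
    p2=q[:3]+S@np.array(tip,float)-T[:,2]*190
    print(tip,rel(R,p,T,p2))
E
```

```text
(-1, -27, -3) (array([ 0.0003, -0.1178,  0.047 ]), array([-0.1256,  0.0024, -0.0049]))
(-1, -21, -3) (array([ 0.0403, -0.1179,  0.0469]), array([-0.1256,  0.0024, -0.0049]))
```

```bash
python3 -m pendant '[{"x":-0.02,"y":-0.06,"z":0,"rx":-0.06,"ry":0,"rz":0,"jaw":0.46},{"x":-0.02,"y":-0.118,"z":0.02,"rx":-0.126,"ry":0.002,"rz":-0.005,"jaw":0.46},{"x":-0.01,"y":-0.118,"z":0.047,"rx":-0.126,"ry":0.002,"rz":-0.005,"jaw":0.46},{"x":0,"y":-0.118,"z":0.047,"rx":-0.126,"ry":0.002,"rz":-0.005,"jaw":0.46}]'
python3 - <<'E'
from h import *
import pickle
d=pickle.load(open("c0.pkl","rb"))
q=np.load("sp.npy"); S=spR(q[3],q[4])
R,p=tool()
print(env.state()["joints"].round(3))
print((S.T@(p+R[:,2]*190-q[:3])).round(1), Rn.from_matrix(S.T@R).as_euler('xyz').round(3))
c=cam("wrist");d["w21"]=c;d["t21"]=(R,p);pickle.dump(d,open("c0.pkl","wb"))
im=c["img"]; c2=dict(c); c2["img"]=np.clip((im.astype(float)/255)**.5*255,0,255).astype(np.uint8); crop(c2,180,150,330,270,5.3,"w21g.png")
E
```

```text
t: 17.08
eef_pos: [381.4, 229.4, 308.7]
tcp_rot: [2.706, 0.0, 1.476]
ft_force: [0.1, -0.5, -0.0]
opening: 0.463
[ 0.432  0.369  2.16  -0.76   0.313  1.221]
[ -1.4 -26.7  -3.2] [-3.04  -0.     1.572]
```

View pics/w21g.png

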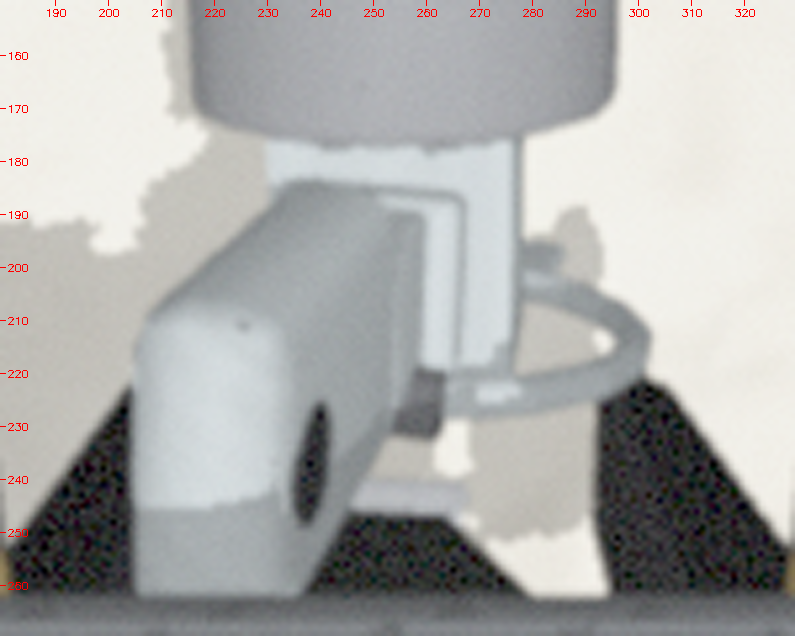

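```bash
python3 -m pendant '[{"x":0.01,"y":0,"z":0,"rx":0,"ry":0,"rz":0,"jaw":0.46},{"x":0.02,"y":0,"z":0,"rx":0,"ry":0,"rz":0,"jaw":0.46}]'
python3 -m pendant '[{"x":0.01,"y":0,"z":0,"rx":0,"ry":0,"rz":0,"jaw":0.46},{"x":0.02,"y":0,"z":0,"rx":0,"ry":0,"rz":0,"jaw":0.46}]'
python3 - <<'E'
from h import *
import pickle
d=pickle.load(open("c0.pkl","rb"))
q=np.load("sp.npy"); S=spR(q[3],q[4])
R,p=tool()
print((S.T@(p+R[:,2]*190-q[:3])).round(1), Rn.from_matrix(S.T@R).as_euler('xyz').round(3))
c=cam("wrist");d["w22"]=c;d["t22"]=(R,p);pickle.dump(d,open("c0.pkl","wb"))
im=c["img"]; c2=dict(c); c2["img"]=np.clip((im.astype(float)/255)**.5*255,0,255).astype(np.uint8); crop(c2,180,150,330,270,5.3,"w22g.png")
E
```

```text
t: 17.38
eef_pos: [381.6, 232.2, 309.0]
tcp_rot: [2.706, 0.0, 1.476]
ft_force: [0.6, -2.8, -0.9]
opening: 0.461
t: 17.62
eef_pos: [381.8, 234.1, 308.8]
tcp_rot: [2.707, 0.004, 1.473]
ft_force: [4.5, -21.0, 2.2]
opening: 0.458
[ -1.5 -22.9  -3.1] [-3.039  0.005  1.571]
```

View pics/w22g.png

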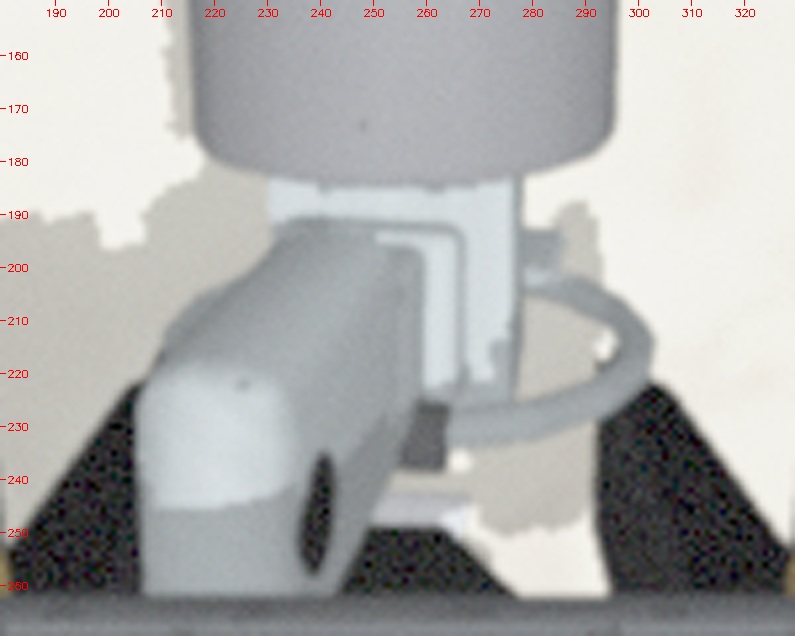

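```bash
cat > ov.py <<'E'
from h import *
import pickle,sys
d=pickle.load(open("c0.pkl","rb"))
q=np.load("sp.npy"); S=spR(q[3],q[4]); o=q[:3]
def model(k):
    psi,an,ox,oy,tx,ty,dz=k; M=Rn.from_euler('xy',[tx,ty]).as_matrix()@Rn.from_euler('z',psi).as_matrix()
    W=lambda a: o+(np.array([ox,oy,12+dz])+np.atleast_2d(a)@M.T)@S.T
    u=np.array([0,-np.sin(an),-np.cos(an)]); h=np.array([0,-9.5,10.]); X=np.array([1.,0,0]); n=np.cross(X,u); th=np.linspace(0,2*np.pi,60)
    L={}
    L["ro"]=W([h+u*(25+27*np.cos(a))+X*27*np.sin(a) for a in th]); L["ri"]=W([h+u*(25+23*np.cos(a))+X*23*np.sin(a) for a in th])
    L["tab"]=W([h+46*u-13*X,h+46*u+13*X,h+66*u+13*X,h+66*u-13*X])
    L["col"]=W([[-9,-9,6],[9,-9,6],[9,9,6],[-9,9,6]]); L["colb"]=W([[-9,-9,0],[9,-9,0],[9,9,0],[-9,9,0]])
    L["g0"]=W([[-6,-13,14],[6,-13,14],[6,13,14],[-6,13,14]]); L["g1"]=W([[-6,-13,54],[6,-13,54],[6,13,54],[-6,13,54]])
    return L
def draw(cn,k,box,f,name,g=.5,flip=False):
    c=d[cn]; im=np.clip((c["img"].astype(float)/255)**g*255,0,255).astype(np.uint8)[:,:,::-1]; im=cv2.resize(im,None,fx=f,fy=f,interpolation=cv2.INTER_CUBIC)
    col={"ro":(0,255,0),"ri":(0,255,0),"tab":(255,0,255),"col":(0,0,255),"colb":(0,0,160),"g0":(255,0,0),"g1":(255,0,0)}
    L=model(k); e=-15; L["sh"]=o+np.array([[-12,e,12],[12,e,12],[12,12,12],[-12,12,12]])@S.T; L["end"]=o+np.array([[-12,e,12],[12,e,12],[12,e,-12],[-12,e,-12]])@S.T
    for n,v in L.items(): cv2.polylines(im,[((proj(c,v)+.5)*f).astype(int).reshape(-1,1,2)],True,col.get(n,(0,200,255)),1)
    x0,y0,x1,y1=box; cv2.imwrite("pics/"+name,im[int(y0*f):int(y1*f),int(x0*f):int(x1*f)])
E
python3 - <<'E'
from ov import *
draw("w22",(0,0,0,-1,0,-.085,0),(180,150,330,270),5.3,"o22a.png")
draw("w22",(0,.15,0,-1,0,-.085,0),(180,150,330,270),5.3,"o22b.png")
E
```

```text
(no output)
```

View pics/o22a.png

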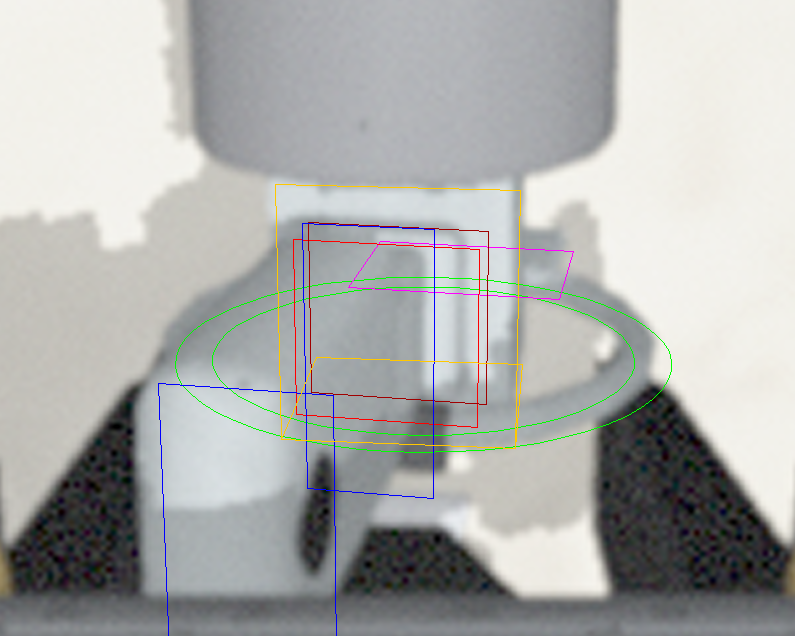

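View pics/o22b.png

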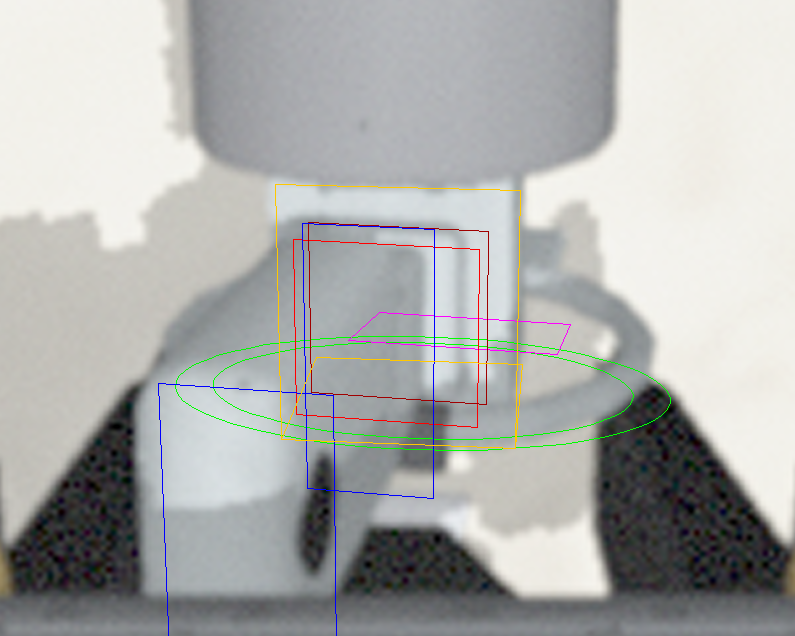

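```bash
python3 -m pendant '[{"x":-0.04,"y":0,"z":0,"rx":0,"ry":0,"rz":0,"jaw":0.46},{"x":-0.1,"y":0,"z":0,"rx":0,"ry":0,"rz":0,"jaw":0.46},{"x":-0.1,"y":0,"z":-0.2,"rx":0.06,"ry":0,"rz":0,"jaw":0.46},{"x":-0.1,"y":0,"z":-0.5,"rx":0.15,"ry":0,"rz":0,"jaw":0.5},{"x":-0.15,"y":0,"z":-0.6,"rx":0.15,"ry":0,"rz":0,"jaw":0.5},{"x":-0.2,"y":0,"z":-0.6,"rx":0.15,"ry":0,"rz":0,"jaw":0.5}]'
python3 - <<'E'
from h import *
import pickle
d=pickle.load(open("c0.pkl","rb"))
q=np.load("sp.npy"); S=spR(q[3],q[4])
R,p=tool();print(env.state()["joints"].round(2))
c=cam("wrist");d["w23"]=c;d["sc23"]=cam("scene");d["side23"]=cam("side");d["t23"]=(R,p);pickle.dump(d,open("c0.pkl","wb"))
im=c["img"]; c2=dict(c); c2["img"]=np.clip((im.astype(float)/255)**.6*255,0,255).astype(np.uint8); crop(c2,150,50,350,200,4,"w23g.png")
cv2.imwrite("pics/w23.png",cv2.resize(c["img"][:,:,::-1],None,fx=1.5,fy=1.5))
cv2.imwrite("pics/e23.png",cv2.resize(d["side23"]["img"][:,:,::-1],None,fx=1.5,fy=1.5))
E
```

```text
t: 18.42
eef_pos: [340.8, 208.2, 390.8]
tcp_rot: [2.82, -0.0, 1.477]
ft_force: [0.1, 0.7, -0.6]
opening: 0.498
[ 0.41  0.17  2.14 -0.29  0.57  0.73]
```

View pics/w23.png

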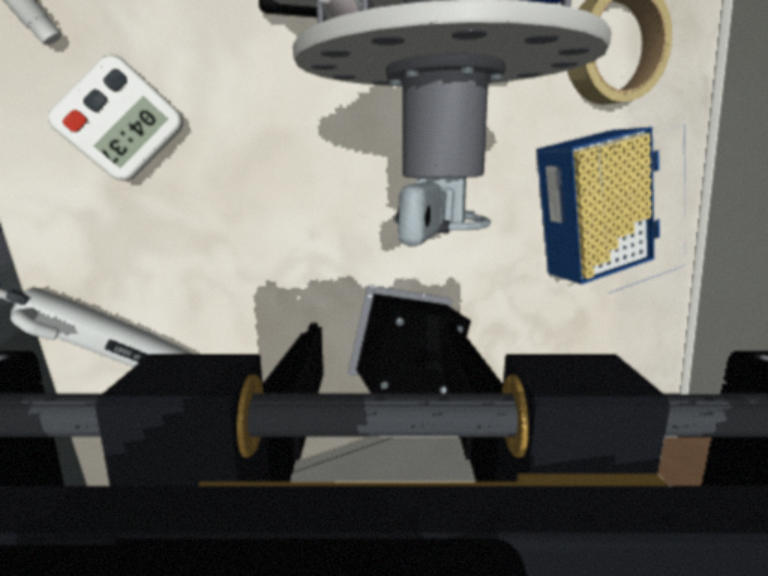

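View pics/w23g.png

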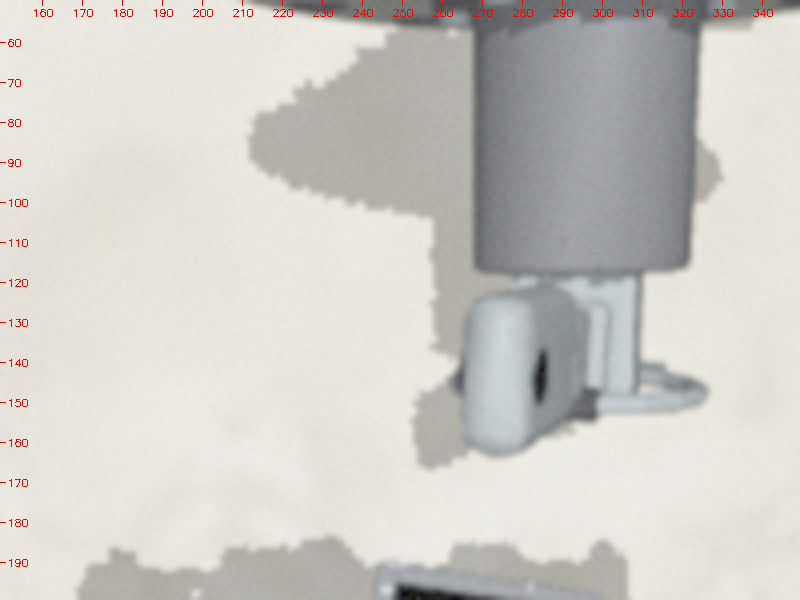

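View pics/e23.png

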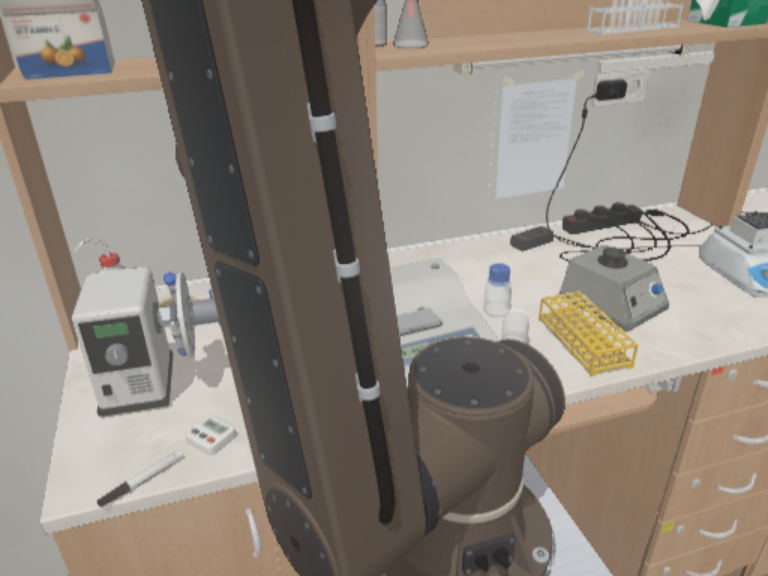

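```bash
python3 -m pendant '[{"x":-0.3,"y":0.1,"z":0,"rx":0.1,"ry":0,"rz":0,"jaw":0.5},{"x":-0.65,"y":0.3,"z":0,"rx":0.25,"ry":0,"rz":0.1,"jaw":0.5},{"x":-1,"y":0.5,"z":0,"rx":0.4,"ry":0,"rz":0.2,"jaw":0.5},{"x":-1,"y":0.6,"z":0,"rx":0.4,"ry":0,"rz":0.3,"jaw":0.5}]'
python3 -m pendant '[{"x":-0.3,"y":0,"z":0,"rx":0,"ry":0,"rz":0.2,"jaw":0.5},{"x":-0.65,"y":0,"z":0,"rx":0,"ry":0,"rz":0.4,"jaw":0.5},{"x":-1,"y":0,"z":0,"rx":0,"ry":0,"rz":0.4,"jaw":0.5},{"x":-1,"y":0,"z":0,"rx":0,"ry":0,"rz":0.4,"jaw":0.5}]'
python3 - <<'E'
from h import *
import pickle
d=pickle.load(open("c0.pkl","rb"))
R,p=tool();print(env.state()["joints"].round(2))
d["sc24"]=cam("scene");d["side24"]=cam("side");pickle.dump(d,open("c0.pkl","wb"))
cv2.imwrite("pics/e24.png",cv2.resize(d["side24"]["img"][:,:,::-1],None,fx=1.5,fy=1.5))
crop(d["side24"],100,170,200,250,7.5,"e24c.png"); crop(d["sc24"],160,180,290,280,6,"s24c.png")
E
```

```text
t: 19.08
eef_pos: [413.8, 47.7, 417.8]
tcp_rot: [-3.138, -0.036, 1.235]
ft_force: [0.1, 1.1, 0.7]
opening: 0.5
t: 19.58
eef_pos: [363.6, -93.4, 411.9]
tcp_rot: [-3.127, -0.033, 0.924]
ft_force: [-0.3, -0.0, -0.6]
opening: 0.502
[-0.44  0.12  2.11  0.04  0.92  0.18]
```

View pics/e24.png

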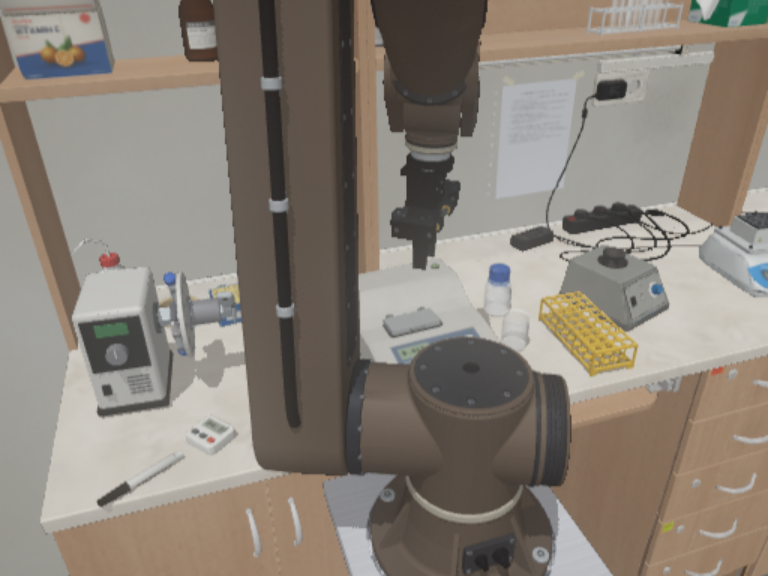

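View pics/e24c.png

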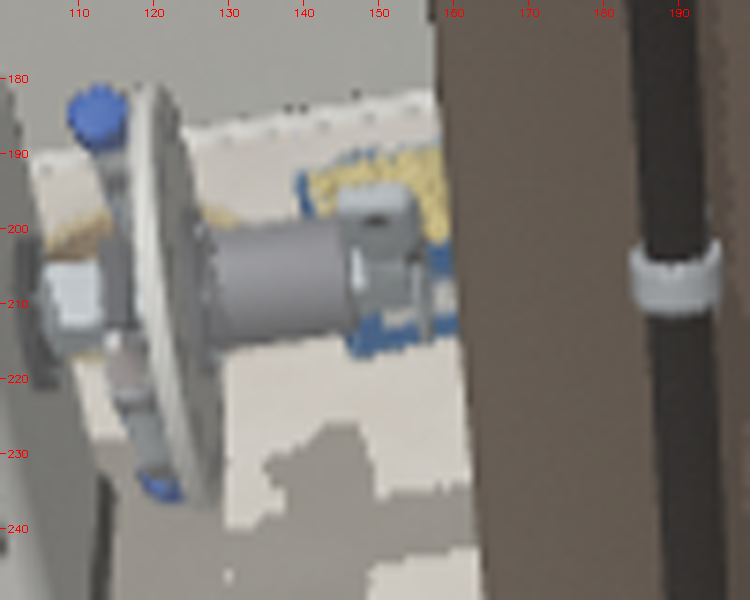

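View pics/s24c.png

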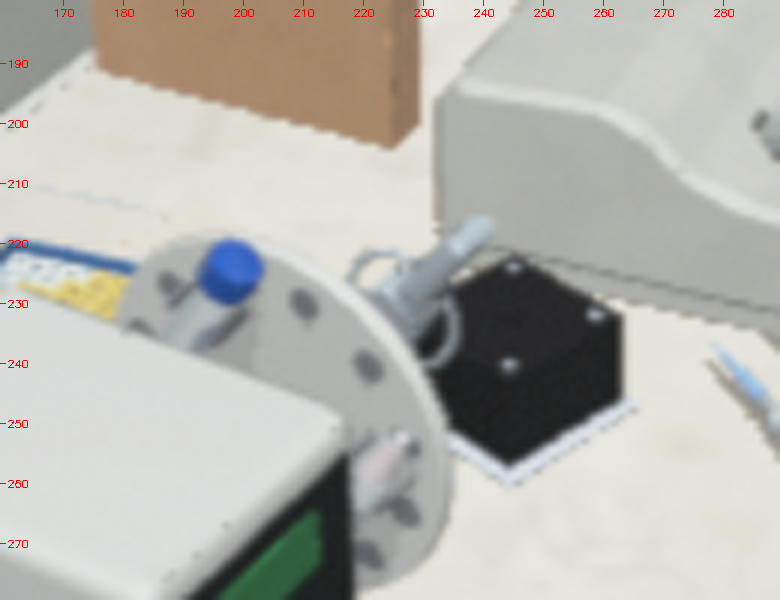

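```bash
python3 - <<'E'
from ov import *
draw("side24",(0,0,0,-1,0,-.06,0),(115,165,195,235),9,"o24a.png",.8)
draw("sc24",(0,0,0,-1,0,-.06,0),(190,190,270,255),9,"o24b.png",.8)
draw("w23",(0,0,0,-1,0,-.06,0),(240,90,340,180),7.5,"o23.png",.8)
E
```

```text
(no output)
```

View pics/o24a.png

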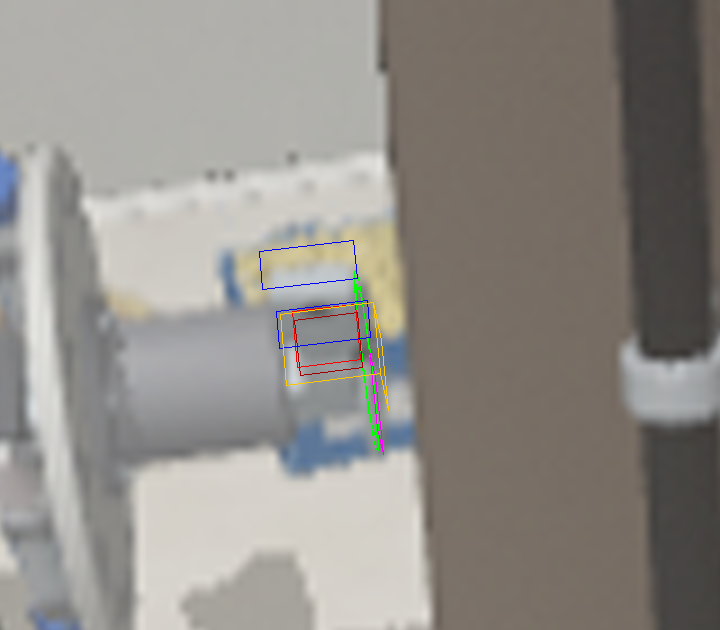

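View pics/o24b.png

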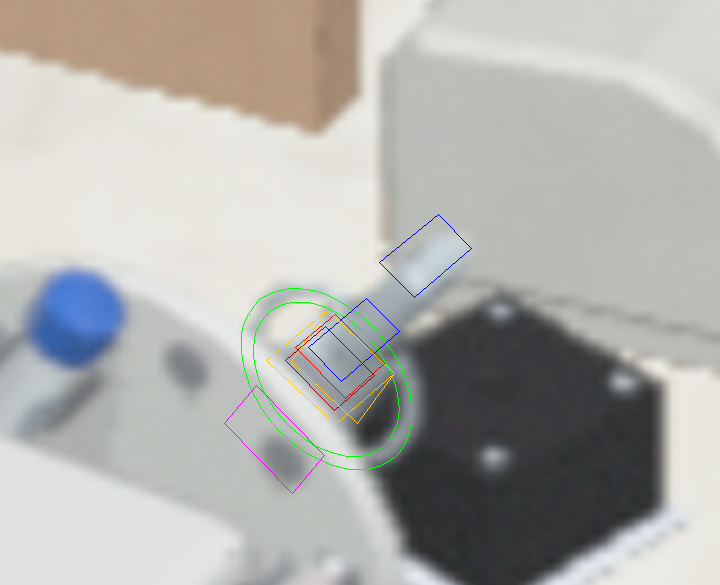

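View pics/o23.png

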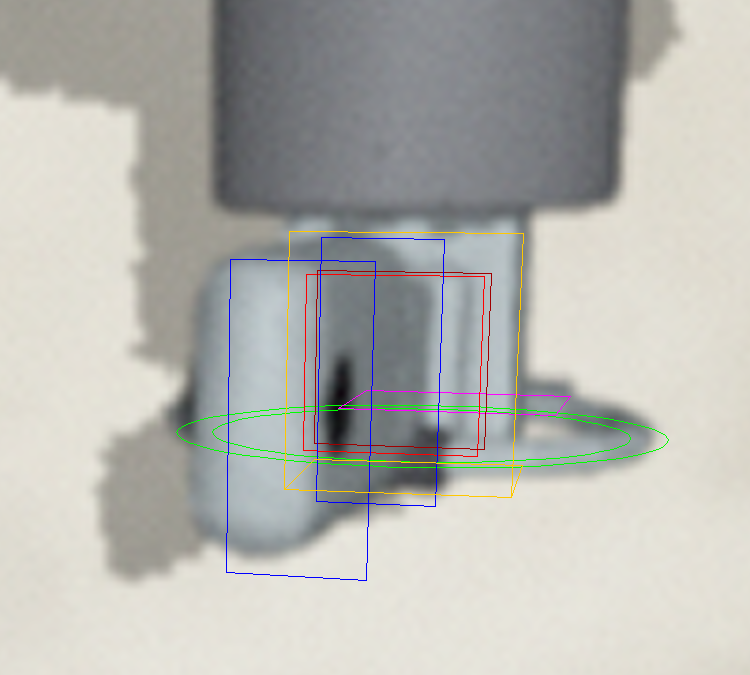

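```bash
python3 - <<'E'
from h import *
q=np.load("sp.npy"); S=spR(q[3],q[4])
R,p=tool()
T=toolR(q[3],q[4])
for tip in [(-6,-60,110),(-6,-0.5,100),(-6,-.5,66)]:
    p2=q[:3]+S@np.array(tip,float)-T[:,2]*190
    print(tip,p2.round(0),rel(R,p,T,p2))
E
```

```text
(-6, -60, 110) [300. 204. 395.] (array([ 1.3092, -1.5211,  0.185 ]), array([-0.6726,  0.1412, -0.6928]))
(-6, -0.5, 100) [310. 262. 386.] (array([ 1.6635, -1.6976,  0.2569]), array([-0.6726,  0.1412, -0.6928]))
(-6, -0.5, 66) [328. 261. 357.] (array([ 1.7172, -1.5957,  0.4522]), array([-0.6726,  0.1412, -0.6928]))
```

```bash
python3 - <<'E'
from h import *
q=np.load("sp.npy"); R,p=tool()
print(rel(R,p,toolR(q[3],0.1),(415,60,420)))
E
```

```text
(array([ 1.0101, -0.3334, -0.0123]), array([-0.1302, -0.0123, -0.6988]))
```

```bash
python3 -m pendant '[{"x":0.35,"y":-0.1,"z":-0.01,"rx":-0.03,"ry":0,"rz":-0.2,"jaw":0},{"x":0.7,"y":-0.2,"z":-0.01,"rx":-0.08,"ry":0,"rz":-0.4,"jaw":0},{"x":1,"y":-0.333,"z":-0.01,"rx":-0.13,"ry":-0.012,"rz":-0.6,"jaw":0},{"x":1,"y":-0.333,"z":-0.01,"rx":-0.13,"ry":-0.012,"rz":-0.7,"jaw":0}]'
python3 - <<'E'
from h import *
q=np.load("sp.npy"); S=spR(q[3],q[4])
R,p=tool()
T=toolR(q[3],q[4])
for tip in [(-6,-.5,105),(-6,-0.5,75),(-6,-.5,66)]:
    p2=q[:3]+S@np.array(tip,float)-T[:,2]*190
    print(tip,p2.round(0),rel(R,p,T,p2))
E
```

```text
t: 20.18
eef_pos: [413.8, 63.6, 420.0]
tcp_rot: [3.04, 0.0, 1.489]
ft_force: [-0.8, 0.0, -0.5]
opening: 0.134
(-6, -0.5, 105) [308. 263. 390.] (array([ 1.2655, -0.8285,  0.1146]), array([-0.5545, -0.0054,  0.0171]))
(-6, -0.5, 75) [323. 261. 364.] (array([ 1.2641, -0.7442,  0.2959]), array([-0.5545, -0.0054,  0.0171]))
(-6, -0.5, 66) [328. 261. 357.] (array([ 1.2637, -0.7188,  0.3503]), array([-0.5545, -0.0054,  0.0171]))
```

```bash
python3 -m pendant '[{"x":0.25,"y":-0.2,"z":-0.05,"rx":-0.14,"ry":0,"rz":0,"jaw":0},{"x":0.5,"y":-0.4,"z":-0.05,"rx":-0.28,"ry":0,"rz":0.01,"jaw":0},{"x":0.75,"y":-0.65,"z":0,"rx":-0.42,"ry":0,"rz":0.017,"jaw":0},{"x":1,"y":-0.83,"z":0.08,"rx":-0.555,"ry":-0.005,"rz":0.017,"jaw":0},{"x":1,"y":-0.83,"z":0.115,"rx":-0.555,"ry":-0.005,"rz":0.017,"jaw":0},{"x":1,"y":-0.83,"z":0.115,"rx":-0.555,"ry":-0.005,"rz":0.017,"jaw":0}]'
python3 - <<'E'
from h import *
import pickle
d=pickle.load(open("c0.pkl","rb"))
q=np.load("sp.npy"); S=spR(q[3],q[4])
R,p=tool();print(env.state()["joints"].round(2))
T=toolR(q[3],q[4])
for tip in [(-6,-.5,105),(-6,-0.5,75),(-6,-.5,66)]:
    p2=q[:3]+S@np.array(tip,float)-T[:,2]*190
    print(tip,rel(R,p,T,p2))
c=cam("wrist");d["w25"]=c;pickle.dump(d,open("c0.pkl","wb"))
im=c["img"]; c2=dict(c); c2["img"]=np.clip((im.astype(float)/255)**.6*255,0,255).astype(np.uint8); crop(c2,180,110,330,230,5.3,"w25g.png")
E
```

```text
t: 20.92
eef_pos: [304.4, 222.0, 389.8]
tcp_rot: [2.606, -0.0, 1.47]
ft_force: [0.0, 0.6, -0.3]
opening: 0.008
[ 0.52  0.13  2.21 -0.74  0.45  1.24]
(-6, -0.5, 105) (array([ 0.2725, -0.003 , -0.0051]), array([-0.0019,  0.0031, -0.0056]))
(-6, -0.5, 75) (array([ 0.273 , -0.0027,  0.1949]), array([-0.0019,  0.0031, -0.0056]))
(-6, -0.5, 66) (array([ 0.2731, -0.0026,  0.2549]), array([-0.0019,  0.0031, -0.0056]))
```

View pics/w25g.png

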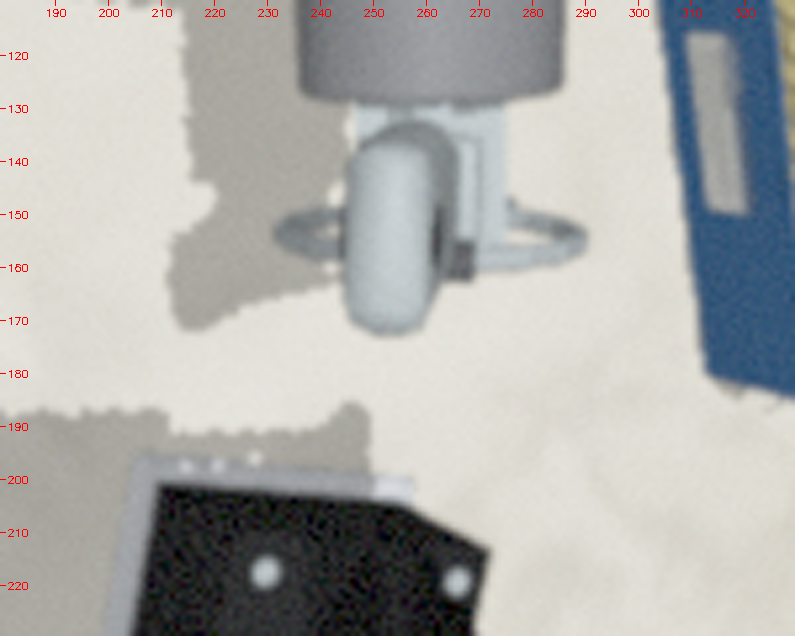

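```bash
python3 -m pendant '[{"x":0.15,"y":-0.005,"z":0,"rx":0,"ry":0,"rz":0,"jaw":0},{"x":0.272,"y":-0.005,"z":0.06,"rx":0,"ry":0,"rz":0,"jaw":0},{"x":0.272,"y":-0.005,"z":0.13,"rx":0,"ry":0,"rz":0,"jaw":0},{"x":0.272,"y":-0.005,"z":0.19,"rx":0,"ry":0,"rz":0,"jaw":0},{"x":0.272,"y":-0.005,"z":0.21,"rx":0,"ry":0,"rz":0,"jaw":0},{"x":0.272,"y":-0.005,"z":0.23,"rx":0,"ry":0,"rz":0,"jaw":0}]'
python3 -m pendant '[{"x":0,"y":0,"z":0.01,"rx":0,"ry":0,"rz":0,"jaw":0},{"x":0,"y":0,"z":0.02,"rx":0,"ry":0,"rz":0,"jaw":0}]'
python3 - <<'E'
from h import *
q=np.load("sp.npy"); S=spR(q[3],q[4])
R,p=tool();print((S.T@(p+R[:,2]*190-q[:3])).round(1),env.state()["ft_force"])
E
```

```text
t: 21.72
eef_pos: [327.1, 258.4, 360.7]
tcp_rot: [2.604, -0.001, 1.464]
ft_force: [-0.9, -0.9, -0.5]
opening: 0.006
t: 21.98
eef_pos: [328.5, 258.7, 358.6]
tcp_rot: [2.603, -0.002, 1.465]
ft_force: [-7.6, 0.5, 17.5]
opening: 0.005
[-3.8 -3.3 67.1] [-7.58349529  0.46466183 17.51225171]
```

```bash
python3 -m pendant '[{"x":0,"y":0,"z":0.007,"rx":0,"ry":0,"rz":0,"jaw":0},{"x":0,"y":0,"z":0.007,"rx":0,"ry":0,"rz":0,"jaw":0}]'
python3 - <<'E'
from h import *
q=np.load("sp.npy"); S=spR(q[3],q[4])
R,p=tool();print((S.T@(p+R[:,2]*190-q[:3])).round(1),env.state()["ft_force"])
E
python3 -m pendant '[{"x":0,"y":0,"z":-0.05,"rx":0,"ry":0,"rz":0,"jaw":0},{"x":0,"y":0,"z":-0.25,"rx":0,"ry":0,"rz":0,"jaw":0},{"x":-0.3,"y":0,"z":-0.35,"rx":0,"ry":0,"rz":0,"jaw":0},{"x":-0.4,"y":0,"z":-0.35,"rx":0,"ry":0,"rz":0,"jaw":0}]'
python3 - <<'E'
from h import *
import pickle
d=pickle.load(open("c0.pkl","rb"))
c=cam("wrist");d["w26"]=c;pickle.dump(d,open("c0.pkl","wb"))
im=c["img"]; c2=dict(c); c2["img"]=np.clip((im.astype(float)/255)**.6*255,0,255).astype(np.uint8); crop(c2,180,90,330,210,5.3,"w26g.png")
from ov import *
E
```

```text
t: 22.22
eef_pos: [329.0, 258.8, 358.7]
tcp_rot: [2.601, -0.003, 1.466]
ft_force: [-8.8, -1.2, 19.1]
opening: 0.005
[-3.  -2.9 66.9] [-8.79080213 -1.18794481 19.09514453]
t: 22.72
eef_pos: [294.8, 200.6, 403.1]
tcp_rot: [2.603, -0.001, 1.465]
ft_force: [0.7, 0.5, -0.5]
opening: 0.006
```

View pics/w26g.png

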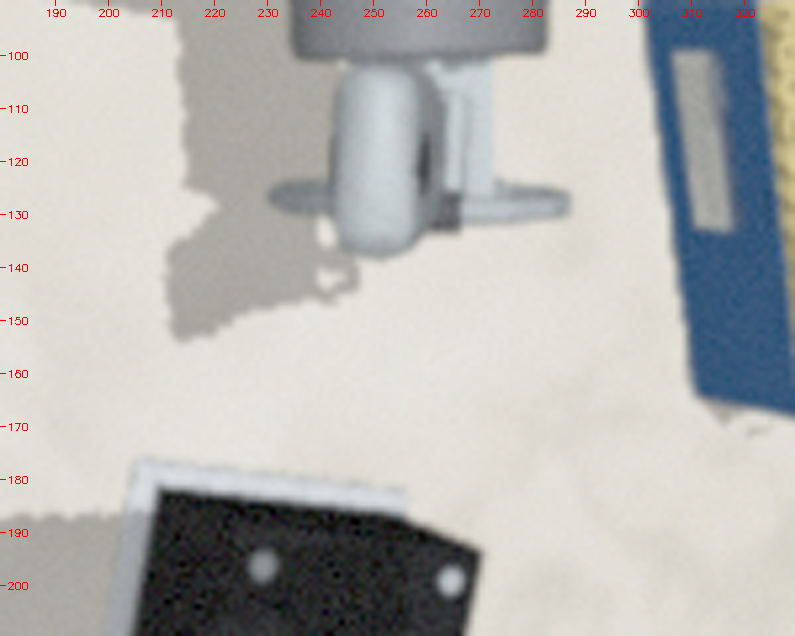

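```bash
python3 - <<'E'
from h import *
import pickle
d=pickle.load(open("c0.pkl","rb"))
crop(d["w25"],225,125,300,180,10.5,"w25h.png",5); crop(d["w26"],225,95,300,150,10.5,"w26h.png",5)
E
```

```text
(no output)
```

View pics/w25h.png

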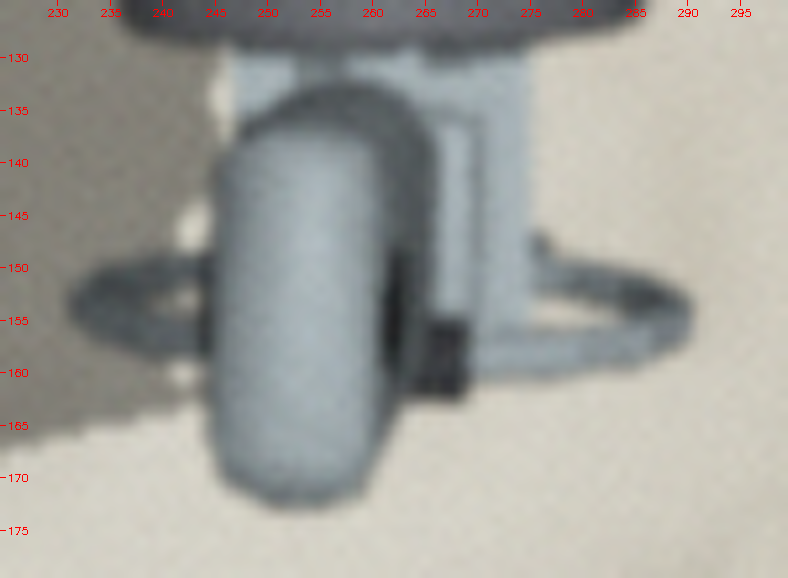

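View pics/w26h.png

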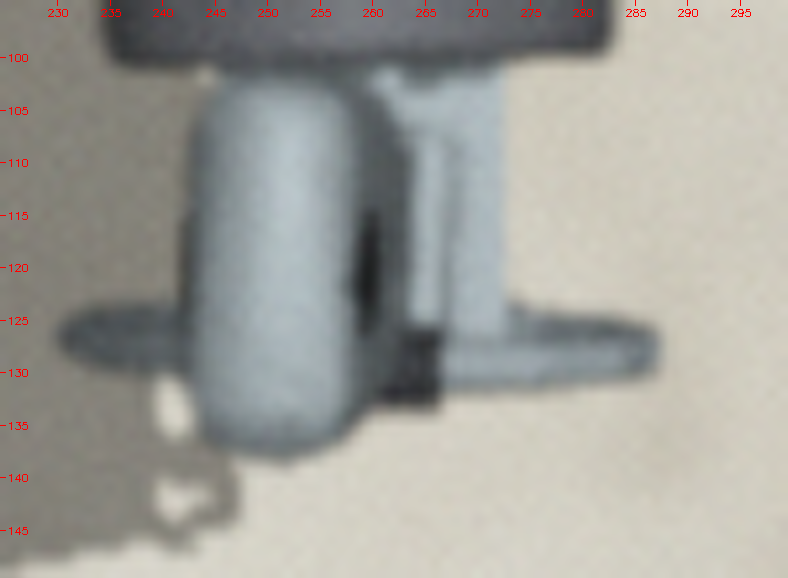

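```bash
python3 - <<'E'
from h import *
import pickle
from scipy.optimize import least_squares
d=pickle.load(open("c0.pkl","rb"))
q=np.load("sp.npy"); S=spR(q[3],q[4]); o=q[:3]
th=np.linspace(0,2*np.pi,400)
def ring(k):
    x,y,z,al,psi,b=k
    u=np.array([0,-np.sin(al),-np.cos(al)]); X=np.array([1,0,0.]); u2=Rn.from_euler('y',b).apply(u); X2=Rn.from_euler('y',b).apply(X)
    M=Rn.from_euler('z',psi).as_matrix()
    return o+(np.array([x,y,z])+(25*(np.cos(th)[:,None]*u2+np.sin(th)[:,None]*X2))@M.T)@S.T
ob=[("w25",{277:(151,158.5),241:(150.6,157)},233.3,288.0),("w26",{277:(126.6,129.3),240:(125.5,127.8)},232.4,285.2)]
def res(k,pr=True):
    r=[]; P=ring(k)
    for n,cols,l,rr in ob:
        e=proj(d[n],P); r+=[e[:,0].min()-l,e[:,0].max()-rr]
        for c,(a,b) in cols.items():
            far=e[np.cos(th)>0]; near=e[np.cos(th)<=0]
            r+=[far[np.argmin(abs(far[:,0]-c)),1]-a, near[np.argmin(abs(near[:,0]-c)),1]-b]
    return np.r_[r,[(k[2]+3)*.3,(k[5])*10]]
for al0 in (0,.1):
    s=least_squares(res,[0,-9.5,-3,al0,0,0],diff_step=1e-2); print(s.x.round(3),s.cost.round(2),res(s.x).round(1))
for al in (-.05,0,.03,.06,.1,.15):
    f=lambda k: res(np.r_[k[:3],al,k[3:]]); s=least_squares(f,[0,-9.5,-3,0,0],diff_step=1e-2); print(al,s.x.round(2),round(s.cost,2))
E
```

```text
[-5.430e-01 -9.882e+00 -4.175e+00 -5.000e-03 -3.800e-02  1.000e-02] 0.64 [-0.3  0.4  0.3 -0.2 -0.1 -0.4 -0.5  0.4 -0.2  0.1 -0.1  0.5 -0.4  0.1]
[-5.480e-01 -9.883e+00 -4.202e+00 -5.000e-03 -3.800e-02  1.000e-02] 0.65 [-0.3  0.4  0.3 -0.2 -0.1 -0.4 -0.5  0.4 -0.2  0.1 -0.1  0.5 -0.4  0.1]
-0.05 [-0.53 -9.82 -4.77 -0.04  0.02] 3.89
0 [-0.55 -9.88 -4.09 -0.04  0.02] 0.68
0.03 [-0.55 -9.97 -3.94 -0.04  0.01] 2.59
0.06 [ -0.56 -10.06  -3.89  -0.04   0.02] 7.52
0.1 [-5.600e-01 -1.022e+01 -4.040e+00 -4.000e-02  1.000e-02] 18.67
0.15 [ -0.55 -10.45  -4.6   -0.03  -0.02] 39.98
```

```bash
python3 - <<'E'
from h import *
s=env.state(); print(s["t"],s["ft_force"].round(1),s["opening"])
print(env.job_done())
E
```

```text
22.775 [-0.7  0.2  1. ] 0.008986717560036364
the job is handed in; nothing more can be done
None
```

The tube carrier is locked, and I handed the job in at 22.8 s with the gripper clear of everything. The system gave no verdict.

**What I did**
- I pushed the carrier home with the open fingers on its disc until it stopped hard, pressing with up to about 79 N. It did not move again.
- I took the linchpin from the stand, lined it up with the hole using the wrist camera, and pushed it in until the head stopped on the shaft, at about 46 N.
- I let go and swung the ring down over the free end with the fingers either side of the shaft. It met its stop at about 21 N.
- I pressed the head once more, at about 20 N, and backed off.

**Last checks**
- **Ring:** a fit to two wrist views puts the swing at about 0.00 rad. The ring's centre is within about 1.5 mm of the seat, and the ring lies round the shaft.
- **Head:** the top of the grip tab met the fingers 67 mm from the shaft axis, against 66 mm when fully seated.
- **Other things:** nothing on the bench looked moved in the last pictures, though I compared those only by eye.

**What disagreed or went wrong**
- In the images the hole's centre looked about 12.7 mm from the free end, not the 15 mm in the text. I used the position from the images and the pin went in freely.
- The pin turned about 0.16 rad when first released. The ring push brought it back, and about 0.04 rad remained. The head still leans slightly towards the robot within the hole's clearance.
- Joint 4 ran onto its lower limit during the ring swing, reading -1.134 against the given -1.13, so I reduced the tool's lean to finish.
- The scene and side cameras were off the fitted model by about 2 pixels (roughly 4 to 5 mm), so I relied on the wrist camera.

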